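# Load a glazed hexagon into the sprung feed track

## Robot

A 6-joint arm with a two-finger parallel gripper is mounted at the origin on the work surface. World frame = base frame: x ahead of the robot, y to its left, z up, the work surface at z = 0. Lengths are in m, angles in rad, forces in N, time in s.
With the tool pointing down it reaches from about 0.425 to 0.95 m from the base axis. Payload 3.5 kg.
Tool frame: the origin (TCP) lies at the very end of the fingers, on their centre line; the grasp point (between the pads) lies 19 mm behind it; x points along the fingers, z is the direction in which the jaws open and shut, and the axes are right-handed (so a half turn about x gives the same grasp; the last joint's range is limited). The gripper opens to 85 mm and grips with 20 to 120 N. Pads are 22 mm wide; open, the fingers measure 114 mm over their backs; the gripper's body (76 mm by 85 mm) begins 54 mm behind the grasp point. The pads swing forward as they close: fully open they stand 13 mm farther back than shut.
Start: joints at [1.109, 0.286, 1.577, -0, 1.279, -0.15], TCP at [0.207, 0.642, 0.197] pointing down, gripper open.
Joint ranges: [-2.77, 2.77], [-0.9, 2.22], [0.21, 2.48], [-1.53, 4.67], [0.24, 2.81], [-2.84, 2.84]. Speed limits (rad/s): [2.79, 2.79, 3.14, 3.14, 3.14, 3.14].

## Interface

Orientations are given as a unit quaternion [x, y, z, w].
In Python, from plant import ctrl, cams gives the robot as it stands.
- The arm moves only by the tool play_rows, never from a script. Its argument "rows" is a list of rows, each a list of 3 entries, a list of its own where there are three numbers: the opening in per cent of the stroke, from 0 (shut) to 100 (fully open), then the shift along the tool's x, y, z in units of 0.3 m (1.0 is 0.3 m), then the turn, a rotation vector about the tool's x, y, z in units of pi/2 rad (1.0 is pi/2 rad). A call has 1 to 10 rows; each row is the pose to reach, as a shift and turn from the pose commanded when the call began, along the tool's axes at that moment; what a row does not reach only later rows make up. A row lasts 1/12 s, in which the tool goes at most 41.7 mm and 7.16 degrees, less where a joint would pass 70% of its speed; a pose out of reach is approached as far as the arm can. A call with a number of a shift or a turn outside -1 to 1 is refused whole. A call with a gripper value outside its range is refused whole. The fingers move at their own pace and stop on an object; "force" is the grip in N (left out, the last holds). Time passes only in rows, so rows that repeat a pose let the fingers close. It gives the time, the measured TCP pose, the force and the opening at its end, in the units of the state.
- ctrl.get_state(): the state, without advancing time (a new reading comes with each control period).
- cams.read_camera(name): name is "side" or "top" or "wrist"; returns a dict with "color" (480x640x3 uint8, red, green, blue), "fx", "fy", "cx", "cy" (pixels), "view" (4x4, takes a point from world to camera coordinates). Camera axes: x right, y down, z forward; pixel columns grow to the right and rows downward; lengths in m; the calibration is good to about 2 mm. A picture is of the moment at which its call begins. There is no depth.
- ctrl.sign_off(): hands the job in, once; it reports no verdict.
The state is a dict: "time": time; "qpos": joint angles; "dq": joint speeds; "joint_efforts": joint torques, N m; "eef_pos": TCP position; "tcp_rot": TCP orientation; "contact_force": force on the tool from outside, world axes, zero at the start; "wrist_torque": the same for the moment, N m; "opening": opening from 0.0 (shut) to 1.0 (fully open).
Only numpy, scipy, OpenCV 4.12 (cv2) and the standard library are available. Lean on these libraries where they do the work, as an engineer would, in place of code of your own. Each camera call takes 0.05 s, during which the arm holds its last target. There are 200 camera calls.

## Task

Load the feed track with the turquoise hexagon: pull the sprung follower back by its post until you feel it click into its catch, without forcing it on against the end buffer, and leave it caught. Lay the turquoise hexagon flat on the track floor in the gap between the follower and the closed beech gate, then push the follower out of its catch and keep hold of it, easing it forward (never letting it snap shut, never jamming the tile) until it bears on the tile and the tile bears on the gate. Let go; leave the gate shut and everything else on the table where it lies.

Things in the scene. Friction and masses are not known exactly. Their poses are not given: they have to be found in the camera images.
- track: Fixed aluminium feed track, base 295 x 86 x 20 mm. Origin at table height under the centre of the place where the loaded tile ends up; +x is the feed direction (towards the gate), y across, z up. A blue catch housing (75 mm long, 38 wide, top 60 mm above the table) covers the rear; it is clamped at a different place each time, its front edge at x = -151 to -127 mm.
- tile_spot (a point): Point on the track floor (20 mm above the table) under the loaded tile's centre; axes as the track's. The shut gate's inner face is 28.9 mm ahead (+x). Two steel rails along x, from x = -90 mm to the gate, 53.5 mm apart inside, each 10 mm wide, rounded tops 8 mm above the floor; the hexagon goes between them with two sides parallel to them, corners to gate and follower.
- follower (a joint): Travel of the sprung follower (m): 0 at its front stop, grows as it is pulled back (track -x), 0.038 when bearing on a loaded tile. Moving mass 0.2 kg. A spring pushes it forward with 0.8 N plus 0.04 N per mm of travel. Somewhere between 0.040 and 0.068 (hidden, differs each time) a sprung roller in the catch starts to resist too: see follower_face.
- follower_face (a point): Middle of the orange follower's flat front face (46 mm wide, 22 to 42 mm above the table), at track x = +9 mm minus the travel. At the roller the pull jumps from 3 to about 12 N, then falls steadily and turns negative (the catch draws it in) 13 mm after the jump: from there on it is caught and, let go, rests 18 mm after the jump (travel 0.059 to 0.085).
- post_top (a point): Centre of the top of the follower's steel post, 105 mm above the table on the track's centre line, at track x = -13 mm minus the travel. Post 12 mm thick along the track, 16 mm across, 63 mm tall. Pushing it forward out of the catch takes about 6 N; after 6 mm it drives forward itself (up to 12 N) until 18 mm; from there the spring's 2 to 4 N. Only the hand on the post holds it back.
- buffer (a joint): Compression (m) of the hidden end buffer, 0 untouched. The follower meets it 19 mm after the jump in the pull (1 mm past its caught rest); it then resists 5 N per mm. More than 3 mm (15 N) is forcing it.
- gate (a joint): Angle of the beech gate (rad): 0 shut, grows as it swings away in the feed direction. 12 mm thick, 66 mm wide, top 60 mm above the table. Stiff hinge; it starts shut.
- hex: Loose turquoise glazed hexagon tile, 50 mm across flats (57.7 mm corner to corner), 20 mm thick, about 90 g, lying flat on the table. Origin at the centre of its underside; y is normal to one pair of its flat sides (so are the directions 60 and 120 deg from it), x points to a corner.
- hex_ivory: Loose ivory hexagon tile of the same size; leave it alone.
- diamond_a: Loose black matte diamond tile, 36 mm sides, 14 mm thick, origin at the centre of its underside, corners along x and y; leave it alone.
- diamond_b: Loose black matte diamond tile, as the other; leave it alone.
- tally: Loose chipped clay tally disc, 42 mm diameter, 8 mm thick, origin under its centre; leave it alone.
- bowl: Loose pewter bowl, 100 mm diameter, 38 mm tall, origin under its centre; leave it alone.
- brush: Loose bench brush lying on the table, origin under its middle; leave it alone.
Things that resemble listed ones, but are neither listed nor needed, are in the scene too. Of the things like the hex, leave any that is orange or red; of the rest the smaller one is meant.

How it is judged:
On the way, in this order (a step that is already met when the one before it is completed fails the run):
1. the follower is pulled back and stays in its catch with nothing touching it (value of joint follower above 0.048 m and contact force between follower and the arm below 0.05 N and contact force between follower and the fingers below 0.05 N), for 0.3 s.
2. the turquoise hexagon lies flat on the track floor between follower and gate, released, while the follower is still caught (value of joint follower above 0.048 m and z of hex in the frame of track between 0.017 and 0.023 m and y of hex in the frame of track between -0.004 and 0.004 m and x of hex in the frame of track between -0.05 and 0.004 m and angle between hex's own z axis and vertical below 0.08 rad and contact force between hex and the fingers below 0.05 N), for 0.2 s.
At the end, for the whole second after the job is handed in: The turquoise hexagon lies flat (within 3 mm of the track floor, tilt under 0.08 rad) between the rails, centred within 4 mm of the loaded spot against the gate, the follower (travel 0.033 to 0.042) pressing on it with over 1 N, gate shut (under 0.08 rad), tile at rest (z of hex in the frame of track between 0.017 and 0.023 m and y of hex in the frame of track between -0.004 and 0.004 m and x of hex in the frame of track between -0.004 and 0.004 m and angle between hex's own z axis and vertical below 0.08 rad and value of joint follower between 0.033 and 0.042 m and contact force between follower and hex above 1 N and value of joint gate below 0.08 rad and linear speed of hex below 0.02 m/s); the robot touches nothing.
It fails at once if the follower is forced over 3 mm (15 N) into the end buffer (value of joint buffer above 0.003 m).
It fails at once if the follower snaps shut: it runs forward faster than 0.3 m/s once out of its catch (travel under 0.046) (velocity of joint follower below -0.3 m/s and value of joint follower below 0.046 m).
It fails at once if the follower is jammed on the turquoise tile with over 18 N (contact force between follower and hex above 18 N).
It fails at once if the gate is pushed open by over 0.15 rad (value of joint gate above 0.15 rad).
It fails at once if a bystander is moved over 20 mm (distance of any of hex_ivory, diamond_a, diamond_b, tally, bowl, brush from where it was at the start of the episode above 0.02 m).
It also fails if it takes over 72 s, if anything falls off the work surface, if the arm or the gripper's body presses on something with over 40 N, if the wrist force passes 120 N, or if a joint passes its speed limit or range.

## Working session

There is one attempt and no reset: what is moved stays moved. The work goes in short steps, Python scripts to look and compute and a tool call to move; the robot and the scene stay as the last step left them, time stands still between calls to the robot, and variables do not carry over. Pictures are saved under pics/ and viewed, about 8 in all and at most 12, crops included, and the job is handed in when it is done.

Besides the shell and the picture viewer there is one more tool, called after ">>>" as name([rows], argument=value, ...), one row to a line, values as JSON. play_rows: Moves the arm, as the interface text tells. Shifts and turns lie within -1 to 1; 1 stands for 0.3 m of shift or pi/2 rad of turn. Its arguments: {"type":"object","properties":{"rows":{"type":"array"},"force":{"type":"number"}},"required":["rows"]}

```bash
mkdir -p pics; ls
python3 - <<'E'
from plant import ctrl,cams
import cv2,numpy as np
s=ctrl.get_state();print({k:np.round(v,3) for k,v in s.items()})
for n in("top","side"):
    c=cams.read_camera(n);cv2.imwrite(f"pics/{n}0.png",c["color"][:,:,::-1]);np.savez(f"pics/{n}0.npz",**c)
    print(n,c["fx"],c["fy"],c["cx"],c["cy"],np.round(c["view"],3).tolist())
E
```

```text
pics
{'time': np.float64(0.0), 'qpos': array([ 1.109,  0.287,  1.578, -0.   ,  1.279, -0.15 ]), 'dq': array([ 0.   ,  0.   ,  0.001, -0.001,  0.002,  0.   ]), 'joint_efforts': array([-1.0000e-03, -4.0597e+01, -2.9263e+01, -0.0000e+00,  6.0000e-03,
        0.0000e+00]), 'eef_pos': array([0.207, 0.642, 0.195]), 'tcp_rot': array([-0.417,  0.572,  0.416,  0.571]), 'contact_force': array([ 0.641,  0.202, -0.402]), 'wrist_torque': array([ 0.043, -0.009, -0.009]), 'opening': np.float64(1.001)}
top 547.0170553718013 547.0170553718013 319.87918761444365 233.66452809870444 [[0.004, -1.0, 0.011, -0.029], [-0.981, -0.006, -0.192, 0.562], [0.192, -0.01, -0.981, 1.364], [0.0, 0.0, 0.0, 1.0]]
side 603.548191847491 603.548191847491 323.4811394855959 245.77594763508765 [[-0.925, -0.38, -0.005, 0.489], [-0.292, 0.719, -0.631, 0.251], [0.243, -0.582, -0.776, 1.231], [0.0, 0.0, 0.0, 1.0]]
```

View pics/top0.png

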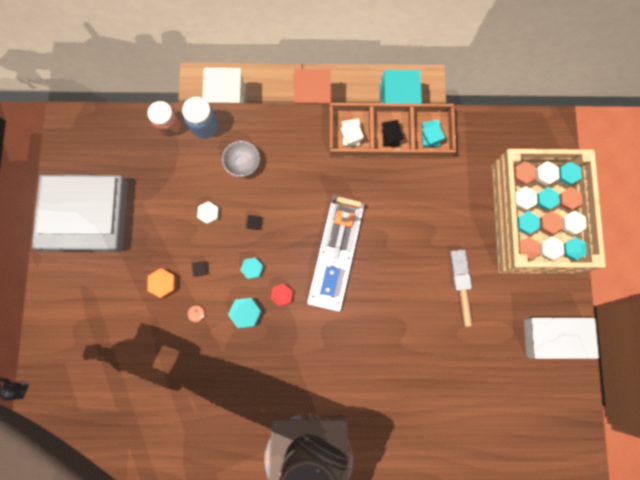

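View pics/side0.png

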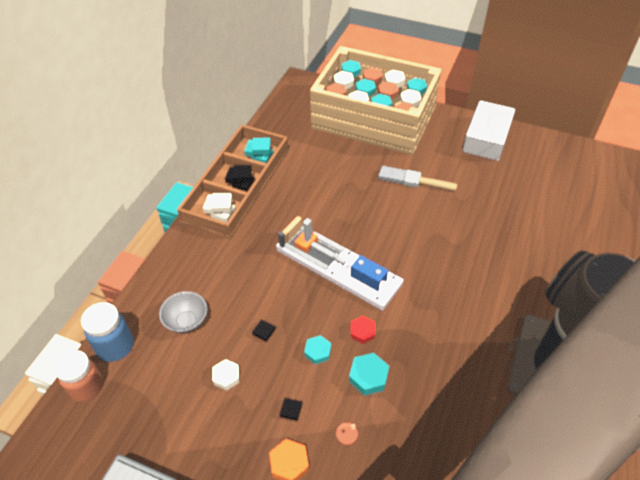

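The top view shows the small turquoise hexagon at (252,268). The track runs from the blue housing (331,282) to the gate (350,202), with the post near (346,215). In the side view the hexagon is at (318,348) and the post top near (308,225).

```bash
cat > h.py <<'E'
import cv2,numpy as np
from scipy.spatial.transform import Rotation as R
def ray(c,p):
    V=np.array(c["view"]);o=-V[:3,:3].T@V[:3,3]
    return o,V[:3,:3].T@np.array([(p[0]-c["cx"])/c["fx"],(p[1]-c["cy"])/c["fy"],1])
def plane(c,p,z):
    o,d=ray(c,p);return o+d*(z-o[2])/d[2]
def two(c1,p1,c2,p2):
    o1,d1=ray(c1,p1);o2,d2=ray(c2,p2)
    t=np.linalg.lstsq(np.c_[d1,-d2],o2-o1,rcond=None)[0]
    a,b=o1+t[0]*d1,o2+t[1]*d2;return (a+b)/2,np.linalg.norm(a-b)
def blobs(c,f,amin=60):
    hsv=cv2.cvtColor(np.ascontiguousarray(c["color"]),cv2.COLOR_RGB2HSV);m=f(hsv[...,0].astype(int),hsv[...,1].astype(int),hsv[...,2].astype(int)).astype(np.uint8)*255
    return [k for k in cv2.findContours(m,cv2.RETR_EXTERNAL,cv2.CHAIN_APPROX_NONE)[0] if cv2.contourArea(k)>amin]
def cen(k):
    M=cv2.moments(k);return np.array([M["m10"],M["m01"]])/M["m00"]
TURQ=lambda h,s,v:(h>80)&(h<96)&(s>120)&(v>90)
BLUE=lambda h,s,v:(h>102)&(h<125)&(s>120)
ORG=lambda h,s,v:(h>6)&(h<18)&(s>190)&(v>170)
E
python3 - <<'E'
from h import *
T=dict(np.load("pics/top0.npz"));S=dict(np.load("pics/side0.npz"))
for n,c in(("top",T),("side",S)):
    for nm,f in(("turq",TURQ),("blue",BLUE),("org",ORG),("white",lambda h,s,v:(s<45)&(v>150))):
        for k in blobs(c,f):
            p=cen(k)
            z={"turq":.02,"blue":.06,"org":.042,"white":.02}[nm]
            w=plane(c,p,z)
            if .3<w[0]<.95 and -.2<w[1]<.35:
                r=cv2.minAreaRect(np.array([plane(c,q[0],z)[:2] for q in k],np.float32))
                print(n,nm,p.round(1),cv2.contourArea(k),w.round(3),"rect",np.round(r[0],3),np.round(r[1],3),round(r[2],1),"box",np.round(cv2.boxPoints(r),3).tolist() if nm!="turq" else "")
for n,c,(x,y) in(("top",T,(335,235)),("side",S,(320,250))):
    im=c["color"][y-60:y+90,x-70:x+90][:,:,::-1] if n=="top" else c["color"][y-60:y+70,x-60:x+100][:,:,::-1]
    cv2.imwrite(f"pics/{n}c.png",cv2.resize(im,None,fx=4,fy=4,interpolation=cv2.INTER_CUBIC))
a,b=cv2.imread("pics/topc.png"),cv2.imread("pics/sidec.png")
cv2.imwrite("pics/both.png",cv2.resize(np.hstack([cv2.resize(a,(640,600)),cv2.resize(b,(738,600))]),(800,348)))
E
```

```text
top turq [244.6 312.7] 587.5 [0.36  0.167 0.02 ] rect [0.36  0.168] [0.068 0.075] 6.0 box 
top turq [251.7 267.9] 258.5 [0.476 0.152 0.02 ] rect [0.476 0.153] [0.048 0.05 ] 0.3 box 
top blue [330.3 278.4] 198.5 [ 0.445 -0.053  0.06 ] rect [ 0.44  -0.051] [0.028 0.066] 76.9 box [[0.40400001406669617, -0.057999998331069946], [0.4690000116825104, -0.0729999989271164], [0.4749999940395355, -0.04500000178813934], [0.41100001335144043, -0.029999999329447746]]
top white [333.4 264.8] 2782.5 [ 0.485 -0.062  0.02 ] rect [ 0.515 -0.069] [0.091 0.291] 77.0 box [[0.3630000054836273, -0.07999999821186066], [0.6470000147819519, -0.1459999978542328], [0.6669999957084656, -0.05700000002980232], [0.3840000033378601, 0.00800000037997961]]
top white [207.3 211.9] 298.0 [0.626 0.275 0.02 ] rect [0.626 0.274] [0.055 0.051] 2.3 box [[0.5979999899864197, 0.29899999499320984], [0.6000000238418579, 0.24799999594688416], [0.6549999713897705, 0.25], [0.652999997138977, 0.3009999990463257]]
top white [243.4 157.5] 763.0 [0.779 0.183 0.02 ] rect [0.779 0.185] [0.099 0.088] 22.2 box [[0.7170000076293945, 0.207000
[... 1500 characters left out ...]
8, 0.1550000011920929], [0.8080000281333923, 0.11500000208616257], [0.8479999899864197, 0.2070000022649765], [0.7549999952316284, 0.2460000067949295]]
side white [342.8 269.8] 2724.5 [ 0.502 -0.052  0.02 ] rect [ 0.517 -0.063] [0.121 0.299] 72.1 box [[0.35600000619888306, -0.07500000298023224], [0.640999972820282, -0.16699999570846558], [0.6779999732971191, -0.052000001072883606], [0.3930000066757202, 0.03999999910593033]]
side white [218.5 203.5] 449.0 [ 0.862 -0.127  0.02 ] rect [ 0.859 -0.122] [0.076 0.089] 12.8 box [[0.8119999766349792, -0.08699999749660492], [0.8320000171661377, -0.17399999499320984], [0.906000018119812, -0.15800000727176666], [0.8859999775886536, -0.07000000029802322]]
```

View pics/topc.png

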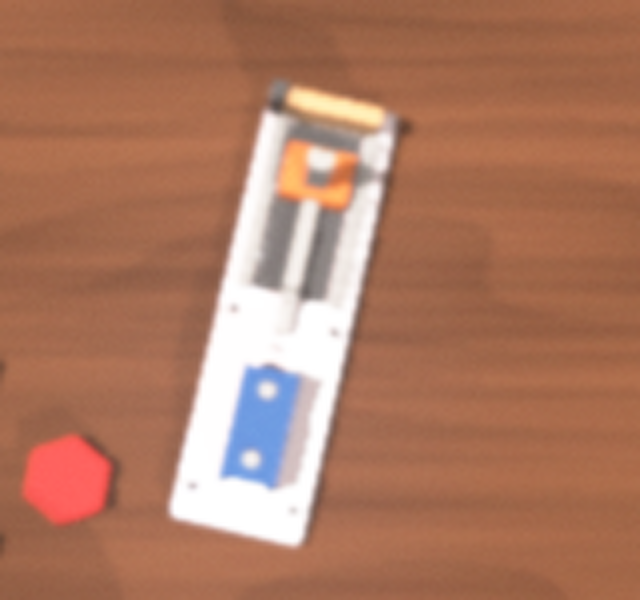

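View pics/sidec.png

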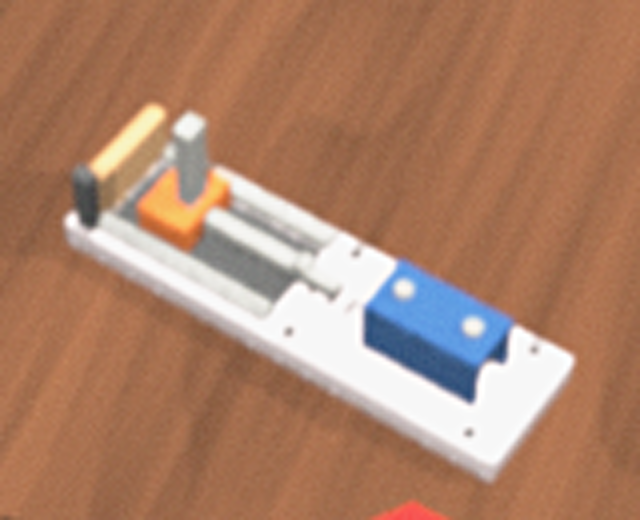

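The crops show the post top at top-crop (319,155) and side-crop (189,124). The gate's inner top edge runs from (290,110) to (382,127) in the top crop. The housing corners are also visible there.

```bash
cat >> h.py <<'E'
def delta(s,pos,jaw):
    """units for play_rows: shift to pos, turn about tool x so that tool z lies along +-jaw (deg, world), tool pointing down"""
    M=R.from_quat(s["tcp_rot"]).as_matrix();a=np.radians(jaw)
    best=None
    for sg in(1,-1):
        z=sg*np.array([np.cos(a),np.sin(a),0]);x=np.array([0,0,-1.]);G=np.c_[x,np.cross(z,x),z]
        r=R.from_matrix(M.T@G).as_rotvec()
        if best is None or np.linalg.norm(r)<np.linalg.norm(best):best=r
    return (M.T@(np.array(pos)-s["eef_pos"])/.3).round(4).tolist(),(best/(np.pi/2)).round(4).tolist()
E
python3 - <<'E'
from h import *
T=dict(np.load("pics/top0.npz"));S=dict(np.load("pics/side0.npz"))
t=lambda u,v:(265+(u+.5)/4-.5,175+(v+.5)/4-.5)
s=lambda u,v:(260+(u+.5)/4-.5,190+(v+.5)/4-.5)
post,e=two(T,t(319,155),S,s(189,124));print("post",post.round(4),e)
print("post z.105",plane(T,t(319,155),.105).round(4),plane(S,s(189,124),.105).round(4))
g=[plane(T,t(*p),.06) for p in((290,110),(382,127))];print("gate inner",np.round(g,4),np.linalg.norm(g[0]-g[1]))
rr=[plane(T,t(*p),.02) for p in((170,517),(300,545))];print("rear",np.round(rr,4),np.linalg.norm(rr[0]-rr[1]))
rs=[plane(S,s(*p),.02) for p in((490,480),(575,360),(66,222))];print("side rear",np.round(rs,4),[np.linalg.norm(rs[0]-rs[i]) for i in(1,2)])
h=[plane(T,t(*p),.06) for p in((246,367),(222,475),(302,373),(275,488))];print("hous",np.round(h,4))
h=[plane(S,s(*p),.06) for p in((400,262),(364,305),(513,323),(474,368))];print("hous s",np.round(h,4))
for c in(T,S):
    for k in blobs(c,TURQ):
        w=plane(c,cen(k),.02)
        if abs(w[0]-.476)<.02:
            P=np.array([plane(c,q[0],.02)[:2]-w[:2] for q in k]);a=np.arctan2(P[:,1],P[:,0]);r=np.linalg.norm(P,axis=1)
            print("corner dir mod60",np.degrees(np.angle(np.sum(r**8*np.exp(6j*a))))/6)
from plant import ctrl
st=ctrl.get_state();M=R.from_quat(st["tcp_rot"]).as_matrix();print(M.round(3))
E
```

```text
post [ 0.6036 -0.0868  0.1081] 0.00035896332922072947
post z.105 [ 0.6045 -0.0869  0.105 ] [ 0.6046 -0.0893  0.105 ]
gate inner [[ 0.6451 -0.0706  0.06  ]
 [ 0.6341 -0.1307  0.06  ]] 0.06106296902731768
rear [[ 0.383   0.0061  0.02  ]
 [ 0.3654 -0.0781  0.02  ]] 0.08606186862380667
side rear [[ 0.385   0.0164  0.02  ]
 [ 0.3667 -0.077   0.02  ]
 [ 0.6728 -0.0601  0.02  ]] [np.float64(0.09514060290148516), np.float64(0.29781689918646964)]
hous [[ 0.4758 -0.0421  0.06  ]
 [ 0.407  -0.027   0.06  ]
 [ 0.4721 -0.0779  0.06  ]
 [ 0.3989 -0.0606  0.06  ]]
hous s [[ 0.4721 -0.0754  0.06  ]
 [ 0.48   -0.0398  0.06  ]
 [ 0.4004 -0.0589  0.06  ]
 [ 0.4102 -0.0223  0.06  ]]
corner dir mod60 -18.242808101042943
corner dir mod60 -17.09320738160774
[[-0.001 -0.952  0.307]
 [-0.002  0.307  0.952]
 [-1.     0.    -0.002]]
```

>>> play_rows([
  [100,[0,-1.0,-0.95],[0.5,0,0]],
  [100,[0,-1.0,-0.95],[0.5,0,0]],
  [100,[0,-1.0,-0.95],[0.5,0,0]],
  [100,[0,-1.0,-0.95],[0.5,0,0]],
  [100,[0,-1.0,-0.95],[0.5,0,0]],
  [100,[0,-1.0,-0.95],[0.5,0,0]],
  [100,[0,-1.0,-0.95],[0.5,0,0]],
  [100,[0,-1.0,-0.95],[0.5,0,0]],
  [100,[0,-1.0,-0.95],[0.5,0,0]],
  [100,[0,-1.0,-0.95],[0.5,0,0]],
])

```text
time: 0.93
eef_pos: [0.4054, 0.277, 0.1965]
tcp_rot: [-0.166, 0.687, 0.166, 0.687]
contact_force: [1.2, -0.1, -0.7]
opening: 1.002
```

Run:
```python
from h import *
from plant import ctrl
s=ctrl.get_state();print(s["time"],s["eef_pos"],s["qpos"]);print(delta(s,[.604,-.0875,.2],-13))
```

```text
0.9333 [0.40541975 0.27700713 0.1964845 ] [ 3.92554716e-01 -1.27665743e-01  2.01802760e+00 -2.10872338e-04
  1.25155138e+00 -8.09107659e-02]
([-0.0115, -1.3832, 0.035], [0.4459, -0.0002, 0.0002])
```

>>> play_rows([
  [100,[0,-1.0,0.035],[0.446,0,0]],
  [100,[0,-1.0,0.035],[0.446,0,0]],
  [100,[0,-1.0,0.035],[0.446,0,0]],
  [100,[0,-1.0,0.035],[0.446,0,0]],
  [100,[0,-1.0,0.035],[0.446,0,0]],
  [100,[0,-1.0,0.035],[0.446,0,0]],
  [100,[0,-1.0,0.035],[0.446,0,0]],
  [100,[0,-1.0,0.035],[0.446,0,0]],
])

```text
time: 1.6
eef_pos: [0.5533, 0.0118, 0.1965]
tcp_rot: [0.081, 0.702, -0.083, 0.703]
contact_force: [0.3, -0.4, -0.8]
opening: 0.999
```

Run:
```python
from h import *
from plant import ctrl,cams
s=ctrl.get_state();print(s["time"],s["eef_pos"],s["qpos"]);print(delta(s,[.604,-.0875,.2],-13))
c=cams.read_camera("wrist");np.savez("pics/w1.npz",**c);cv2.imwrite("pics/w1.png",c["color"][:,:,::-1])
V=c["view"];print((-V[:3,:3].T@V[:3,3]).round(3),V[2,:3].round(3))
```

```text
1.6 [0.55325419 0.01184638 0.19645961] [-0.16094979  0.01854221  1.87844668 -0.00202622  1.24361468  0.07164894]
([-0.011, -0.2834, 0.2408], [-0.0032, 0.0007, 0.0012])
[0.571 0.085 0.373] [-0.067 -0.291 -0.954]
```

View pics/w1.png

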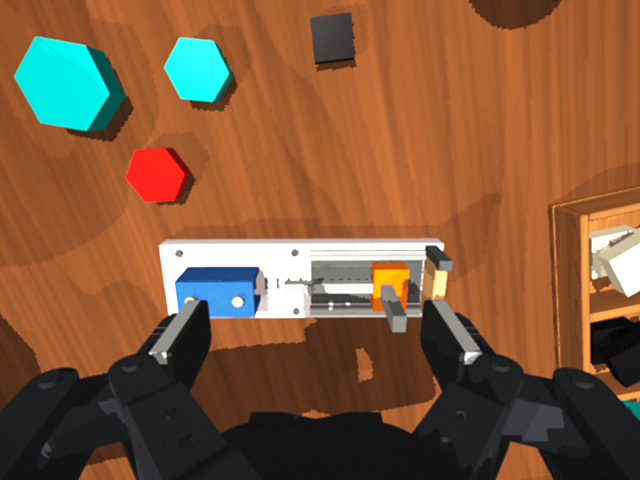

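The wrist view shows the base's left edge along row 240 from column 162 to 443. The post top is near (397,324), the gate at (435,275), and the target hexagon at (198,70).

Run:
```python
from h import *
c=dict(np.load("pics/w1.npz"));T=dict(np.load("pics/top0.npz"))
im=c["color"];hsv=cv2.cvtColor(im,cv2.COLOR_RGB2HSV)
m=(hsv[...,1]<50)&(hsv[...,2]>150)
pts=[]
for u in range(180,420,4):
    v=np.flatnonzero(m[225:300,u])
    if len(v):pts.append(plane(c,(u,225+v[0]-.5),.02)[:2])
pts=np.array(pts,np.float32);vx,vy,x0,y0=cv2.fitLine(pts,cv2.DIST_HUBER,0,.01,.01).ravel()
if vx<0: vx,vy=-vx,-vy
yaw=np.arctan2(vy,vx);print("yaw",np.degrees(yaw))
ax=np.array([vx,vy]);n=np.array([-vy,vx]);off=np.array([x0,y0])@n-.043
print("rear corner",plane(c,(161,241),.02).round(4))
t=lambda u,v:(265+(u+.5)/4-.5,175+(v+.5)/4-.5)
p,e=two(c,(397.5,324),T,t(319,155));print("post two",p.round(4),e, "lateral",p[:2]@n-off)
pz=plane(c,(397.5,324),.105);print(pz,"lat",pz[:2]@n-off)
for nm,f,z in(("org",ORG,.042),("blue",BLUE,.06),("turq",TURQ,.02)):
    for k in blobs(c,f,300):
        w=plane(c,cen(k),z);P=np.array([plane(c,q[0],z)[:2] for q in k])
        print(nm,cen(k).round(1),w.round(4),"along",np.round([(P@ax).min(),(P@ax).max()],4),"lat",np.round([(P@n).min()-off,(P@n).max()-off],4))
        if nm=="turq":
            Q=P-w[:2];a=np.arctan2(Q[:,1],Q[:,0]);r=np.linalg.norm(Q,axis=1);print(" corner",np.degrees(np.angle(np.sum(r**8*np.exp(6j*a))))/6)
print("post along",pz[:2]@ax,"origin est",pz[:2]+ax*.013)
print(im[316:336:2,386:410:2].mean(2).astype(int))
```

```text
yaw -13.309348
rear corner [0.3904 0.0084 0.02  ]
post two [ 0.6023 -0.0864  0.1086] 0.0027571052220530146 lateral -0.0032129635768474857
[ 0.60132592 -0.08830339  0.105     ] lat -0.005237231877291512
blue [220.2 290. ] [ 0.4483 -0.0422  0.06  ] along [0.4036 0.4826] lat [-0.0235  0.027 ]
turq [196.9  69.4] [0.4787 0.1534 0.02  ] along [0.4014 0.4591] lat [0.1753 0.2269]
 corner -18.218551692203985
turq [62.  83.3] [0.3565 0.1704 0.02  ] along [0.2659 0.349 ] lat [0.1497 0.2276]
 corner -23.40168338040544
post along 0.6055032887953044 origin est [ 0.61397676 -0.0912961 ]
[[149 100 103 111 134 132 132 134 135 134 141 174]
 [ 64 102 105 110 154 155 158 154 154 155 133  58]
 [ 57  98 104 119 153 149 154 157 155 155 130  53]
 [ 53  76 103 118 155 152 151 153 154 157 108  57]
 [ 56  62  98 119 155 155 154 152 151 157  97  57]
 [ 56  55  87 128 153 152 155 155 154 155  88  55]
 [ 56  52  75 129 152 152 152 154 154 155  85  55]
 [ 54  53  57 133 151 152 153 157 157 155  75  58]
 [ 51  56  55  75  92  92  93  96  96  94  58  57]
 [ 53  54  58  51  53  48  52  54  54  53  51  59]]
```

>>> play_rows([
  [70,[0,-0.286,0.236],[0,0,0]],
  [70,[0,-0.286,0.236],[0,0,0]],
  [70,[0,-0.286,0.236],[0,0,0]],
  [70,[0,-0.286,0.236],[0,0,0]],
  [70,[0.15,-0.286,0.236],[0,0,0]],
  [70,[0.25,-0.286,0.236],[0,0,0]],
  [70,[0.33,-0.286,0.236],[0,0,0]],
  [70,[0.39,-0.286,0.236],[0,0,0]],
  [70,[0.4,-0.286,0.236],[0,0,0]],
  [70,[0.4,-0.286,0.236],[0,0,0]],
])

```text
time: 2.48
eef_pos: [0.5992, -0.0805, 0.075]
tcp_rot: [0.08, 0.704, -0.079, 0.701]
contact_force: [-0.4, 0.3, 0.4]
opening: 0.701
```

Run:
```python
from h import *
from plant import ctrl,cams
s=ctrl.get_state();print(s["time"],s["eef_pos"],s["contact_force"]);print(delta(s,[.6025,-.088,.075],-13.3))
c=cams.read_camera("wrist");cv2.imwrite("pics/w2.png",c["color"][:,:,::-1])
```

```text
2.4833 [ 0.59918165 -0.08051795  0.07503264] [-0.36966153  0.28063192  0.39052018]
([0.0, -0.0218, 0.0164], [0.0042, -0.0028, -0.0005])
```

View pics/w2.png

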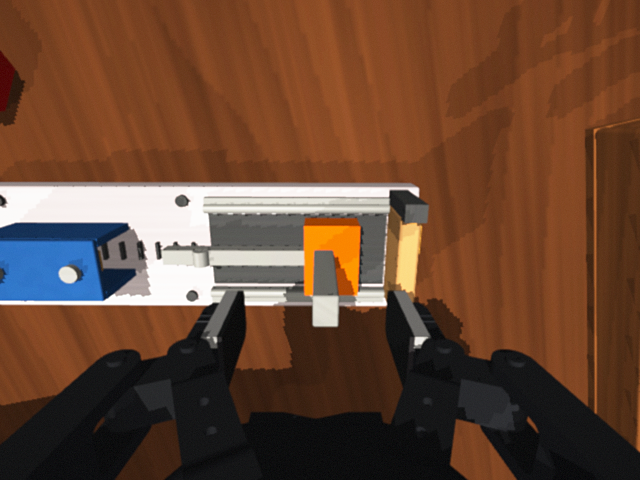

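The post stands between the open pads, its top at (325,310), with about 7 mm of lateral error left to correct.

>>> play_rows([
  [70,[0,-0.022,0.016],[0.004,0,0]],
  [70,[0,-0.022,0.016],[0.004,0,0]],
  [70,[0,-0.022,0.016],[0.004,0,0]],
])

```text
time: 2.78
eef_pos: [0.6056, -0.0908, 0.0789]
tcp_rot: [0.082, 0.701, -0.083, 0.704]
contact_force: [0.3, -0.8, -0.5]
opening: 0.702
```

```bash
cat > st.py <<'E'
from h import *
from plant import ctrl
import sys
s=ctrl.get_state();a=np.radians(-13.3);ax=np.array([np.cos(a),np.sin(a),0]);n=np.array([-ax[1],ax[0],0]);O=np.array([.6155,-.0911,0])
d=s["eef_pos"]-O
print("t",s["time"].round(2),"track xyz mm",np.round([d@ax*1e3,d@n*1e3,d[2]*1e3],2),"F track",np.round([s["contact_force"]@ax,s["contact_force"]@n,s["contact_force"][2]],2),"op",s["opening"].round(3))
if len(sys.argv)>4:
    v=list(map(float,sys.argv[1:5]));print(delta(s,O+ax*v[0]/1e3+n*v[1]/1e3+[0,0,v[2]/1e3],v[3]))
E
python3 st.py -13 0 75 -13.3
```

```text
Traceback (most recent call last):
  File "st.py", line 6, in <module>
    print("t",s["time"].round(2),"track xyz mm",np.round([d@ax*1e3,d@n*1e3,d[2]*1e3],2),"F track",np.round([s["contact_force"]@ax,s["contact_force"]@n,s["contact_force"][2]],2),"op",s["opening"].round(3))
              ^^^^^^^^^^^^^^^
AttributeError: 'float' object has no attribute 'round'
```

```bash
sed -i 's/s\["time"\].round(2)/round(s["time"],2)/;s/s\["opening"\].round(3)/round(float(s["opening"]),3)/' st.py; python3 st.py -13 0 75 -13.3
```

```text
t 2.78 track xyz mm [-9.7  -1.99 78.9 ] F track [ 0.51 -0.66 -0.47] op 0.702
([0.013, 0.0066, -0.0111], [-0.0011, 0.0022, 0.0002])
```

Shift to centre on the post, then close the jaws on it.

>>> play_rows([
  [70,[0.012,0.006,-0.011],[0,0,0]],
  [70,[0.012,0.006,-0.011],[0,0,0]],
  [50,[0.012,0.006,-0.011],[0,0,0]],
  [10,[0.012,0.006,-0.011],[0,0,0]],
  [5,[0.012,0.006,-0.011],[0,0,0]],
  [5,[0.012,0.006,-0.011],[0,0,0]],
  [5,[0.012,0.006,-0.011],[0,0,0]],
  [5,[0.012,0.006,-0.011],[0,0,0]],
], force=40)

```text
time: 3.45
eef_pos: [0.6014, -0.0876, 0.0733]
tcp_rot: [0.082, 0.702, -0.082, 0.702]
contact_force: [0.1, 0.3, 0.2]
opening: 0.053
```

```bash
python3 st.py -13 0 75 -13.3
```

```text
t 3.45 track xyz mm [-14.49   0.17  73.26] F track [0.03 0.28 0.19] op 0.053
([-0.0058, -0.0006, 0.005], [-0.0008, 0.0, -0.0])
```

The jaws closed below the post's 12 mm thickness, so it was probably missed. Looking again.

Run:
```python
from h import *
from plant import ctrl,cams
c=cams.read_camera("wrist");np.savez("pics/w3.npz",**c);d=cams.read_camera("side");np.savez("pics/s3.npz",**d);t=cams.read_camera("top");np.savez("pics/t3.npz",**t)
cv2.imwrite("pics/w3.png",np.hstack([cv2.resize(c["color"][160:420,140:500],(400,289)),cv2.resize(d["color"][180:310,240:400],(400,289))])[:,:,::-1])
```

```text
(no output)
```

View pics/w3.png

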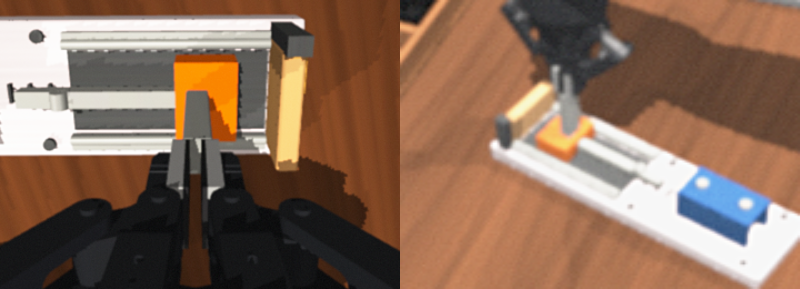

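Run:
```python
from h import *
c=dict(np.load("pics/w3.npz"))
def proj(p):
    q=c["view"]@np.r_[p,1];return (q[0]/q[2]*c["fx"]+c["cx"]).round(1),(q[1]/q[2]*c["fy"]+c["cy"]).round(1),q[2].round(3)
from plant import ctrl
e=ctrl.get_state()["eef_pos"]
print("tcp",proj(e),"grasp",proj(e+[0,0,.019]))
for dy in(-.02,-.01,0,.008,.011):print(dy,proj([e[0]+.23*dy,e[1]+.973*dy,.0733]),proj([e[0]+.23*dy,e[1]+.973*dy,.105]),proj([e[0]+.23*dy,e[1]+.973*dy,.042]))
cv2.imwrite("pics/w3z.png",cv2.resize(c["color"][230:400,250:390],None,fx=3.5,fy=3.5,interpolation=cv2.INTER_CUBIC)[:,:,::-1])
```

```text
tcp (np.float64(314.2), np.float64(271.9), np.float64(0.191)) grasp (np.float64(314.1), np.float64(287.4), np.float64(0.173))
-0.02 (np.float64(314.3), np.float64(305.9), np.float64(0.197)) (np.float64(314.1), np.float64(339.1), np.float64(0.167)) (np.float64(314.4), np.float64(281.9), np.float64(0.227))
-0.01 (np.float64(314.3), np.float64(289.2), np.float64(0.194)) (np.float64(314.1), np.float64(319.8), np.float64(0.164)) (np.float64(314.4), np.float64(267.0), np.float64(0.224))
0 (np.float64(314.2), np.float64(271.9), np.float64(0.191)) (np.float64(314.0), np.float64(299.9), np.float64(0.161)) (np.float64(314.4), np.float64(251.8), np.float64(0.221))
0.008 (np.float64(314.2), np.float64(257.8), np.float64(0.189)) (np.float64(314.0), np.float64(283.4), np.float64(0.158)) (np.float64(314.3), np.float64(239.4), np.float64(0.219))
0.011 (np.float64(314.2), np.float64(252.3), np.float64(0.188)) (np.float64(314.0), np.float64(277.1), np.float64(0.158)) (np.float64(314.3), np.float64(234.6), np.float64(0.218))
```

View pics/w3z.png

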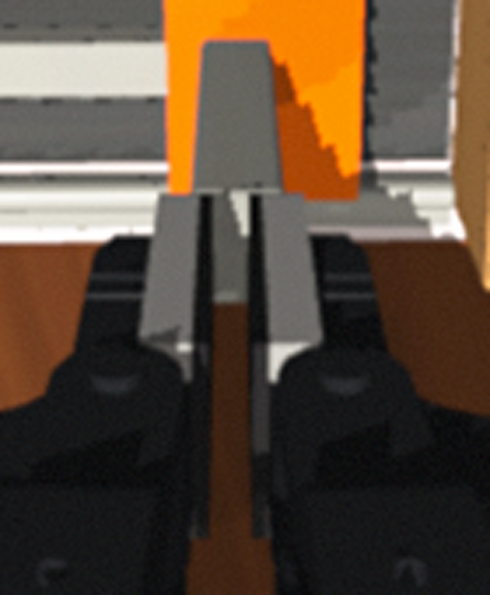

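The zoomed view is ambiguous. The post top shows through the gap between the fingers, so the tips may be at its level or above. Checking with the side camera.

Run:
```python
from h import *
from plant import ctrl
c=dict(np.load("pics/w3.npz"));d=dict(np.load("pics/s3.npz"));t=dict(np.load("pics/t3.npz"))
def proj(c,p):
    q=c["view"]@np.r_[p,1];return np.round([q[0]/q[2]*c["fx"]+c["cx"],q[1]/q[2]*c["fy"]+c["cy"]],1)
e=ctrl.get_state()["eef_pos"]
print(c["fx"],"side tcp",proj(d,e),"post top",proj(d,[.6025,-.088,.105]),"z.07 post",proj(d,[.6025,-.088,.073]))
o=(275,170)
im=cv2.resize(d["color"][o[1]:o[1]+75,o[0]:o[0]+75],None,fx=8,fy=8,interpolation=cv2.INTER_CUBIC)[:,:,::-1].copy()
for p,col in((e,(0,255,0)),([.6025,-.088,.105],(255,0,255))):
    q=(proj(d,p)-o)*8+3.5;cv2.drawMarker(im,tuple(int(a) for a in q),col,0,14,1)
cv2.imwrite("pics/s3z.png",im)
```

```text
361.8020618683191 side tcp [308.2 230.8] post top [307.5 221.3] z.07 post [307.9 230.6]
```

View pics/s3z.png

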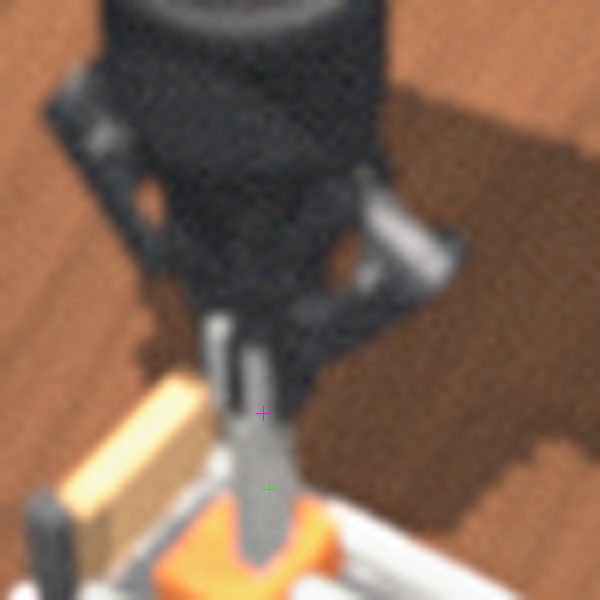

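Run:
```python
from h import *
a=np.radians(-13.3);ax=np.array([np.cos(a),np.sin(a)]);n=np.array([-ax[1],ax[0]])
w1=dict(np.load("pics/w1.npz"));w3=dict(np.load("pics/w3.npz"));s3=dict(np.load("pics/s3.npz"))
for nm,c in(("w1",w1),("w3",w3)):
    print(nm,"cam",(-c["view"][:3,:3].T@c["view"][:3,3]).round(4))
    for k in blobs(c,lambda h,s,v:(h>6)&(h<20)&(s>200)&(v>120),150):
        P=np.array([plane(c,q[0],.042)[:2] for q in k]);print(cv2.boundingRect(k),"along",(P@ax).min().round(4),(P@ax).max().round(4),"lat",(P@n).max().round(4))
# tips: inner corners, wrist px; side px
print(two(w3,(305.7,285.7),s3,(275+ (268)/8,170+418/8)),two(w3,(324.9,285.7),s3,(275+225/8,170+403/8)))
print("post top from wrist+side", two(w3,(316,300),s3,(307.5,221.3)))
# base left edge at column range in w3
hsv=cv2.cvtColor(w3["color"],cv2.COLOR_RGB2HSV);m=(hsv[...,1]<60)&(hsv[...,2]>140)
for u in(150,200,250):
    v=np.flatnonzero(m[100:300,u]);p=plane(w3,(u,100+v[0]-.5),.02);q=plane(w3,(u,100+v[-1]+.5),.02);print(u,100+v[0],100+v[-1],p.round(4),(p[:2]-q[:2])@n)
```

```text
w1 cam [0.5709 0.0851 0.3732]
(372, 263, 37, 20) along 0.5923 0.6283 lat 0.0824
w3 cam [ 0.6192 -0.0147  0.2501]
(297, 209, 58, 78) along 0.595 0.6292 lat 0.0799
(array([ 0.59863905, -0.0803307 ,  0.10912478]), np.float64(0.004725004878353363)) (array([ 0.60831239, -0.07690702,  0.11674443]), np.float64(0.0009066487153560449))
post top from wrist+side (array([ 0.60228931, -0.08754247,  0.10548785]), np.float64(8.81157753752723e-06))
150 176 299 [ 0.5101 -0.0213  0.02  ] 0.08697569925719467
200 176 299 [ 0.5409 -0.0286  0.02  ] 0.08698378766913603
250 175 299 [ 0.5719 -0.0353  0.02  ] 0.08762189602377744
```

The evidence agrees: the opening is only 5 %, there is no contact force, and triangulation puts the tips at z ≈ 0.11. The fingertips are above the post, about 35 mm higher than the reported TCP. I'll open to 40 %, go 30 mm lower (safe under either reading) and close again.

>>> play_rows([
  [40,[0,0,0],[0,0,0]],
  [40,[0,0,0.003],[0,0,0]],
  [40,[0,0,0.003],[0,0,0]],
  [40,[0.04,0,0.003],[0,0,0]],
  [40,[0.08,0,0.003],[0,0,0]],
  [40,[0.1,0,0.003],[0,0,0]],
  [40,[0.1,0,0.003],[0,0,0]],
  [40,[0.1,0,0.003],[0,0,0]],
])

```text
time: 4.27
eef_pos: [0.6013, -0.0874, 0.0417]
tcp_rot: [0.082, 0.703, -0.082, 0.701]
contact_force: [0.4, -0.9, -0.1]
opening: 0.404
```

>>> play_rows([
  [20,[0,0,0],[0,0,0]],
  [5,[0,0,0],[0,0,0]],
  [5,[0,0,0],[0,0,0]],
  [5,[0,0,0],[0,0,0]],
  [5,[0,0,0],[0,0,0]],
  [5,[0,0,0],[0,0,0]],
], force=40)

```text
time: 4.77
eef_pos: [0.6024, -0.0878, 0.0437]
tcp_rot: [0.082, 0.702, -0.082, 0.702]
contact_force: [-2.5, 0.6, 3.5]
opening: 0.13
```

```bash
python3 st.py
```

```text
t 4.77 track xyz mm [-13.54   0.18  43.73] F track [-2.58 -0.    3.55] op 0.13
```

Gripped: opening 0.13 matches the 12 mm post. Pulling back 38 mm, then 5 mm steps up to 53 mm, which is short of the buffer wherever the catch is.

>>> play_rows([
  [5,[0,0,-0.012],[0,0,0]],
  [5,[0,0,-0.026],[0,0,0]],
  [5,[0,0,-0.04],[0,0,0]],
  [5,[0,0,-0.054],[0,0,0]],
  [5,[0,0,-0.068],[0,0,0]],
  [5,[0,0,-0.082],[0,0,0]],
  [5,[0,0,-0.096],[0,0,0]],
  [5,[0,0,-0.11],[0,0,0]],
  [5,[0,0,-0.127],[0,0,0]],
  [5,[0,0,-0.127],[0,0,0]],
], force=60)

```text
time: 5.6
eef_pos: [0.5649, -0.0791, 0.0437]
tcp_rot: [0.082, 0.702, -0.082, 0.703]
contact_force: [1.9, -1.2, 3.3]
opening: 0.125
```

>>> play_rows([
  [5,[0,0,-0.006],[0,0,0]],
  [5,[0,0,-0.012],[0,0,0]],
  [5,[0,0,-0.017],[0,0,0]],
  [5,[0,0,-0.017],[0,0,0]],
])

```text
time: 5.93
eef_pos: [0.5605, -0.0781, 0.0438]
tcp_rot: [0.082, 0.702, -0.082, 0.703]
contact_force: [2.2, -2.2, 4.6]
opening: 0.129
```

>>> play_rows([
  [5,[0,0,-0.006],[0,0,0]],
  [5,[0,0,-0.012],[0,0,0]],
  [5,[0,0,-0.017],[0,0,0]],
  [5,[0,0,-0.017],[0,0,0]],
])

```text
time: 6.27
eef_pos: [0.5555, -0.0769, 0.0437]
tcp_rot: [0.082, 0.702, -0.082, 0.703]
contact_force: [2.4, -3.4, 5.4]
opening: 0.128
```

>>> play_rows([
  [5,[0,0,-0.006],[0,0,0]],
  [5,[0,0,-0.012],[0,0,0]],
  [5,[0,0,-0.017],[0,0,0]],
  [5,[0,0,-0.017],[0,0,0]],
])

```text
time: 6.6
eef_pos: [0.5506, -0.0758, 0.0437]
tcp_rot: [0.082, 0.702, -0.083, 0.703]
contact_force: [1.9, -3.5, 5.6]
opening: 0.13
```

```bash
python3 st.py
```

```text
t 6.6 track xyz mm [-6.668e+01 -5.000e-02  4.375e+01] F track [ 2.64 -2.95  5.62] op 0.13
```

>>> play_rows([
  [5,[0,0,-0.004],[0,0,0]],
  [5,[0,0,-0.008],[0,0,0]],
  [5,[0,0,-0.01],[0,0,0]],
  [5,[0,0,-0.01],[0,0,0]],
])

```text
time: 6.93
eef_pos: [0.5478, -0.0752, 0.0437]
tcp_rot: [0.082, 0.702, -0.083, 0.703]
contact_force: [1.7, -2.9, 5.0]
opening: 0.127
```

>>> play_rows([
  [5,[0,0,-0.004],[0,0,0]],
  [5,[0,0,-0.008],[0,0,0]],
  [5,[0,0,-0.01],[0,0,0]],
  [5,[0,0,-0.01],[0,0,0]],
])

```text
time: 7.27
eef_pos: [0.5452, -0.0745, 0.0438]
tcp_rot: [0.082, 0.702, -0.083, 0.703]
contact_force: [4.1, -2.9, 4.7]
opening: 0.123
```

>>> play_rows([
  [5,[0,0,-0.004],[0,0,0]],
  [5,[0,0,-0.008],[0,0,0]],
  [5,[0,0,-0.01],[0,0,0]],
  [5,[0,0,-0.01],[0,0,0]],
])

```text
time: 7.6
eef_pos: [0.5443, -0.0743, 0.0437]
tcp_rot: [0.082, 0.7, -0.083, 0.705]
contact_force: [10.8, -4.7, 0.5]
opening: 0.13
```

>>> play_rows([
  [5,[0,0,-0.004],[0,0,0]],
  [5,[0,0,-0.008],[0,0,0]],
  [5,[0,0,-0.01],[0,0,0]],
  [5,[0,0,-0.01],[0,0,0]],
])

```text
time: 7.93
eef_pos: [0.5406, -0.0735, 0.0437]
tcp_rot: [0.082, 0.7, -0.083, 0.704]
contact_force: [7.0, -4.2, 1.0]
opening: 0.124
```

```bash
python3 st.py
```

```text
t 7.93 track xyz mm [-76.95  -0.1   43.65] F track [ 7.81 -2.51  0.95] op 0.124
```

The jump is at about 59 mm (11.6 N), and at 63.4 mm the force is 7.8 N, as expected. The rest should be near 77 mm and the buffer near 78 mm. Going to about 75 mm commanded.

>>> play_rows([
  [5,[0,0,-0.004],[0,0,0]],
  [5,[0,0,-0.008],[0,0,0]],
  [5,[0,0,-0.012],[0,0,0]],
  [5,[0,0,-0.016],[0,0,0]],
  [5,[0,0,-0.02],[0,0,0]],
  [5,[0,0,-0.024],[0,0,0]],
  [5,[0,0,-0.028],[0,0,0]],
  [5,[0,0,-0.032],[0,0,0]],
  [5,[0,0,-0.034],[0,0,0]],
  [5,[0,0,-0.034],[0,0,0]],
])

```text
time: 8.77
eef_pos: [0.5291, -0.0708, 0.0437]
tcp_rot: [0.082, 0.702, -0.083, 0.703]
contact_force: [2.8, -4.0, 5.5]
opening: 0.123
```

```bash
python3 st.py
```

```text
t 8.77 track xyz mm [-88.75  -0.13  43.71] F track [ 3.65 -3.22  5.51] op 0.123
```

>>> play_rows([
  [25,[0,0,0],[0,0,0]],
  [25,[0,0,0],[0,0,0]],
  [25,[0,0,0],[0,0,0]],
  [25,[0,0,0],[0,0,0]],
])

```text
time: 9.1
eef_pos: [0.5269, -0.0693, 0.0417]
tcp_rot: [0.083, 0.704, -0.082, 0.701]
contact_force: [-0.5, 0.2, 0.2]
opening: 0.253
```

Run:
```python
import st
from h import *
from plant import cams
c=cams.read_camera("wrist");np.savez("pics/w4.npz",**c)
a=np.radians(-13.3);ax=np.array([np.cos(a),np.sin(a)])
for k in blobs(c,lambda h,s,v:(h>6)&(h<20)&(s>200)&(v>120),150):
    P=np.array([plane(c,q[0],.042)[:2] for q in k]);print(cv2.boundingRect(k),"along",(P@ax).min().round(4),(P@ax).max().round(4))
```

```text
t 9.1 track xyz mm [-91.26   0.84  41.67] F track [-0.52  0.08  0.22] op 0.253
(299, 223, 66, 90) along 0.5206 0.5544
```

The orange follower moved back about 74.6 mm and the hand feels no load, so it rests in the catch. Raise clear and traverse to the hexagon.

>>> play_rows([
  [32,[0,-0.003,0.008],[0,0,0]],
  [32,[-0.05,-0.003,0.008],[0,0,0]],
  [32,[-0.17,-0.003,0.008],[0,0,0]],
  [32,[-0.3,0,0],[0,0,0]],
  [75,[-0.3,0.1,-0.05],[-0.08,0,0]],
  [75,[-0.3,0.23,-0.11],[-0.16,0,0]],
  [75,[-0.3,0.36,-0.17],[-0.24,0,0]],
  [75,[-0.3,0.48,-0.23],[-0.32,0,0]],
  [75,[-0.3,0.6,-0.29],[-0.4,0,0]],
  [75,[-0.3,0.687,-0.33],[-0.48,0,0]],
])

```text
time: 9.98
eef_pos: [0.4786, 0.1559, 0.1332]
tcp_rot: [-0.183, 0.683, 0.184, 0.683]
contact_force: [0.2, 0.2, -0.2]
opening: 0.75
```

>>> play_rows([
  [75,[0,0,0],[-0.08,0,0]],
  [75,[0,0,0],[-0.16,0,0]],
  [75,[0,0,0],[-0.24,0,0]],
  [75,[0,0,0],[-0.32,0,0]],
  [75,[0,0,0],[-0.4,0,0]],
  [75,[0,0,0],[-0.465,0,0]],
  [75,[0,0,0],[-0.465,0,0]],
  [75,[0,0,0],[-0.465,0,0]],
])

```text
time: 10.65
eef_pos: [0.4799, 0.1531, 0.1331]
tcp_rot: [-0.412, 0.575, 0.412, 0.574]
contact_force: [0.1, 0.1, -0.1]
opening: 0.746
```

Run:
```python
from h import *
from plant import cams,ctrl
s=ctrl.get_state();print(s["time"],s["eef_pos"],s["qpos"].round(2),delta(s,[.478,.154,.12],71.8))
c=cams.read_camera("wrist");np.savez("pics/w5.npz",**c);t=cams.read_camera("top")
cv2.imwrite("pics/w5.png",c["color"][:,:,::-1])
for n,q in(("w",c),("t",t)):
  for k in blobs(q,TURQ,150):
    w=plane(q,cen(k),.02)
    if abs(w[0]-.477)<.03:
        P=np.array([plane(q,p[0],.02)[:2] for p in k]);Q=P-w[:2];a=np.arctan2(Q[:,1],Q[:,0]);r=np.linalg.norm(Q,axis=1)
        print(n,cen(k).round(1),cv2.boundingRect(k),w.round(4),cv2.minEnclosingCircle(P.astype(np.float32)),"corner",np.degrees(np.angle(np.sum(r**8*np.exp(6j*a))))/6)
a=np.radians(-13.3);ax=np.array([np.cos(a),np.sin(a)])
for k in blobs(c,lambda h,s,v:(h>6)&(h<20)&(s>200)&(v>120),150):
    P=np.array([plane(c,q[0],.042)[:2] for q in k]);print(cv2.boundingRect(k),"along",(P@ax).min().round(4),(P@ax).max().round(4))
```

```text
10.65 [0.47991484 0.15312993 0.13308634] [ 0.11 -0.03  2.05  0.    1.12 -1.14] ([0.0436, 0.007, 0.0007], [-0.0056, -0.0001, -0.0003])
w [315.4 213.7] (285, 179, 62, 70) [0.4758 0.1538 0.02  ] ((0.47635847330093384, 0.1532793641090393), 0.029336800798773766) corner -18.12354691570514
(59, 333, 64, 33) along 0.5099 0.5369
(536, 8, 104, 109) along 0.303 0.3718
```

View pics/w5.png

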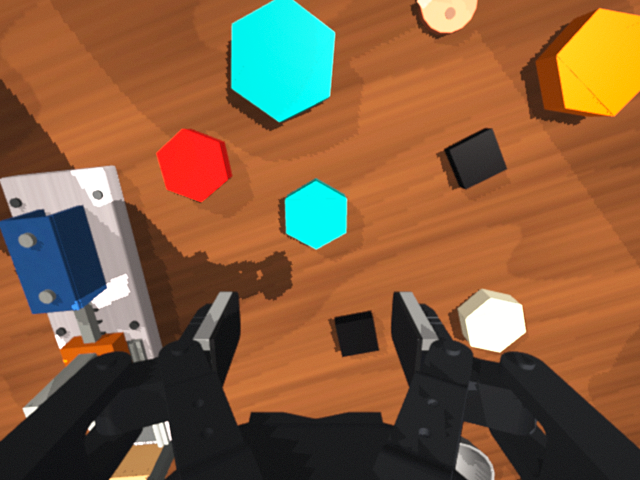

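The hexagon is at (315,214), centred between the fingers (columns 218 and 412) with its flats parallel to them. Aligning and descending.

>>> play_rows([
  [75,[0,0.013,-0.003],[-0.006,0,0]],
  [75,[0.1,0.013,-0.003],[-0.006,0,0]],
  [75,[0.2,0.013,-0.003],[-0.006,0,0]],
  [75,[0.3,0.013,-0.003],[-0.006,0,0]],
  [75,[0.37,0.013,-0.003],[-0.006,0,0]],
  [75,[0.4,0.013,-0.003],[-0.006,0,0]],
  [75,[0.4,0.013,-0.003],[-0.006,0,0]],
  [75,[0.4,0.013,-0.003],[-0.006,0,0]],
])

```text
time: 11.42
eef_pos: [0.4763, 0.1536, 0.0137]
tcp_rot: [-0.416, 0.572, 0.416, 0.572]
contact_force: [0.4, -0.8, 0.1]
opening: 0.754
```

>>> play_rows([
  [75,[0.02,0,0],[0,0,0]],
  [75,[0.04,0,0],[0,0,0]],
  [75,[0.06,0,0],[0,0,0]],
  [75,[0.06,0,0],[0,0,0]],
])

```text
time: 11.75
eef_pos: [0.4754, 0.1534, -0.0055]
tcp_rot: [-0.415, 0.572, 0.416, 0.572]
contact_force: [0.3, 0.5, -0.5]
opening: 0.749
```

Run:
```python
from h import *
from plant import cams,ctrl
s=ctrl.get_state();print(s["time"],s["eef_pos"],s["contact_force"],delta(s,[.476,.1535,0],71.9))
d=cams.read_camera("side");np.savez("pics/s6.npz",**d)
def proj(c,p):
    q=c["view"]@np.r_[p,1];return np.array([q[0]/q[2]*c["fx"]+c["cx"],q[1]/q[2]*c["fy"]+c["cy"]])
o=np.array((270,295));im=cv2.resize(d["color"][o[1]:o[1]+90,o[0]:o[0]+100],None,fx=6,fy=6,interpolation=cv2.INTER_CUBIC)[:,:,::-1].copy()
z=np.array([.3107,.9505,0]);e=np.array([.476,.1535,0])
for sg in(1,-1):
  for h in(0,.02,.04):
    q=(proj(d,e+sg*z*.032+[0,0,h])-o)*6+2.5;cv2.drawMarker(im,tuple(int(a) for a in q),[(0,255,0),(255,0,255),(0,255,255)][int(h*50)],0,12,1)
cv2.imwrite("pics/s6.png",im)
```

```text
11.75 [ 0.47541905  0.15343216 -0.00551933] [ 0.28013744  0.54599543 -0.47074717] ([-0.0184, -0.0018, 0.0008], [0.0011, -0.0003, -0.0007])
```

View pics/s6.png

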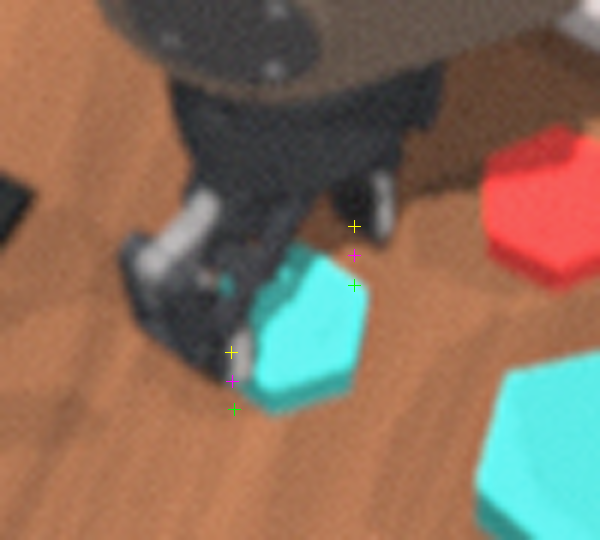

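The fingertip shows at about (235,382), roughly 20–25 mm above the table. I'll feel for the table to calibrate tip height.

>>> play_rows([
  [75,[0.02,0,0],[0,0,0]],
  [75,[0.04,0,0],[0,0,0]],
  [75,[0.045,0,0],[0,0,0]],
  [75,[0.045,0,0],[0,0,0]],
])

```text
time: 12.13
eef_pos: [0.4753, 0.1534, -0.0192]
tcp_rot: [-0.415, 0.573, 0.416, 0.572]
contact_force: [0.0, 0.3, 0.3]
opening: 0.746
```

>>> play_rows([
  [75,[0.005,0,0],[0,0,0]],
  [75,[0.01,0,0],[0,0,0]],
  [75,[0.01,0,0],[0,0,0]],
])

```text
time: 12.38
eef_pos: [0.476, 0.1535, -0.0214]
tcp_rot: [-0.416, 0.572, 0.416, 0.572]
contact_force: [0.6, 1.1, -0.7]
opening: 0.751
```

>>> play_rows([
  [75,[0.005,0,0],[0,0,0]],
  [75,[0.01,0,0],[0,0,0]],
  [75,[0.01,0,0],[0,0,0]],
])

```text
time: 12.63
eef_pos: [0.4758, 0.1535, -0.0245]
tcp_rot: [-0.416, 0.572, 0.416, 0.572]
contact_force: [-0.2, 0.4, 0.6]
opening: 0.744
```

>>> play_rows([
  [75,[0.005,0,0],[0,0,0]],
  [75,[0.01,0,0],[0,0,0]],
  [75,[0.01,0,0],[0,0,0]],
])

```text
time: 12.88
eef_pos: [0.4758, 0.1534, -0.0276]
tcp_rot: [-0.416, 0.572, 0.416, 0.572]
contact_force: [-0.0, -0.1, 1.0]
opening: 0.75
```

>>> play_rows([
  [75,[0.005,0,0],[0,0,0]],
  [75,[0.01,0,0],[0,0,0]],
  [75,[0.01,0,0],[0,0,0]],
])

```text
time: 13.13
eef_pos: [0.4758, 0.1535, -0.0306]
tcp_rot: [-0.415, 0.572, 0.416, 0.572]
contact_force: [0.2, 0.1, 0.4]
opening: 0.754
```

>>> play_rows([
  [75,[0.005,0,0],[0,0,0]],
  [75,[0.01,0,0],[0,0,0]],
  [75,[0.01,0,0],[0,0,0]],
])

```text
time: 13.38
eef_pos: [0.4758, 0.1535, -0.0336]
tcp_rot: [-0.416, 0.572, 0.416, 0.572]
contact_force: [-0.9, 0.5, -0.3]
opening: 0.748
```

>>> play_rows([
  [75,[0.005,0,0],[0,0,0]],
  [75,[0.01,0,0],[0,0,0]],
  [75,[0.01,0,0],[0,0,0]],
])

```text
time: 13.63
eef_pos: [0.4758, 0.1535, -0.0366]
tcp_rot: [-0.416, 0.572, 0.416, 0.572]
contact_force: [0.8, 0.6, -0.2]
opening: 0.752
```

>>> play_rows([
  [75,[0.005,0,0],[0,0,0]],
  [75,[0.01,0,0],[0,0,0]],
  [75,[0.01,0,0],[0,0,0]],
])

```text
time: 13.88
eef_pos: [0.4758, 0.1535, -0.0396]
tcp_rot: [-0.416, 0.572, 0.416, 0.572]
contact_force: [0.3, -0.0, 0.8]
opening: 0.749
```

>>> play_rows([
  [75,[0.005,0,0],[0,0,0]],
  [75,[0.01,0,0],[0,0,0]],
  [75,[0.01,0,0],[0,0,0]],
])

```text
time: 14.13
eef_pos: [0.4762, 0.1536, -0.0406]
tcp_rot: [-0.415, 0.573, 0.416, 0.571]
contact_force: [-6.6, -2.1, 13.4]
opening: 0.753
```

>>> play_rows([
  [75,[0.005,0,0],[0,0,0]],
  [75,[0.01,0,0],[0,0,0]],
  [75,[0.01,0,0],[0,0,0]],
])

```text
time: 14.38
eef_pos: [0.4762, 0.1536, -0.0407]
tcp_rot: [-0.415, 0.573, 0.417, 0.57]
contact_force: [-16.3, -3.7, 35.2]
opening: 0.753
```

Table contact came at reported z = −0.0402, so tips ≈ reported + 40 mm at this opening. Raise to put the tips about 10 mm up and close on the tile's flats.

>>> play_rows([
  [75,[-0.03,0,0],[0,0,0]],
  [75,[-0.062,0,0],[0,0,0]],
  [75,[-0.062,0,0],[0,0,0]],
  [65,[-0.062,0,0],[0,0,0]],
  [50,[-0.062,0,0],[0,0,0]],
  [50,[-0.062,0,0],[0,0,0]],
  [50,[-0.062,0,0],[0,0,0]],
  [50,[-0.062,0,0],[0,0,0]],
  [50,[-0.062,0,0],[0,0,0]],
], force=30)

```text
time: 15.13
eef_pos: [0.4761, 0.1535, -0.0267]
tcp_rot: [-0.416, 0.572, 0.416, 0.572]
contact_force: [-0.6, 0.2, 5.4]
opening: 0.574
```

>>> play_rows([
  [50,[-0.1,0,0],[0,0,0]],
  [50,[-0.2,0,0],[0,0,0]],
  [50,[-0.3,0,0],[0,0,0]],
  [50,[-0.4,0,0],[0,0,0]],
  [50,[-0.4,0,0],[0,0,0]],
  [50,[-0.4,0,0],[0,0,0]],
])

```text
time: 15.63
eef_pos: [0.477, 0.1536, 0.0944]
tcp_rot: [-0.416, 0.571, 0.415, 0.573]
contact_force: [1.2, 0.1, -0.4]
opening: 0.573
```

```bash
python3 st.py -12 0 95 76.7
python3 - <<'E'
from h import *
from plant import cams,ctrl
c=cams.read_camera("wrist");np.savez("pics/w7.npz",**c)
for k in blobs(c,TURQ,400):print(cv2.boundingRect(k),cen(k))
print(ctrl.get_state()["qpos"].round(2))
E
```

```text
t 15.63 track xyz mm [-191.04  206.26   94.43] F track [ 1.11  0.35 -0.35] op 0.573
([-0.0007, -0.6511, -0.6363], [-0.0522, 0.0007, 0.002])
(252, 240, 128, 139) [315.27406553 309.68364429]
(220, 0, 122, 126) [278.94124175  55.50083902]
[ 0.11  0.01  2.09 -0.    1.04 -1.15]
```

Grasp is good (opening 0.573; the tile moved with the hand). Moving above the track.

>>> play_rows([
  [50,[0,-0.08,-0.08],[-0.02,0,0]],
  [50,[0,-0.16,-0.155],[-0.052,0,0]],
  [50,[0,-0.24,-0.235],[-0.052,0,0]],
  [50,[0,-0.32,-0.31],[-0.052,0,0]],
  [50,[0,-0.4,-0.39],[-0.052,0,0]],
  [50,[0,-0.48,-0.47],[-0.052,0,0]],
  [50,[0,-0.56,-0.545],[-0.052,0,0]],
  [50,[0,-0.62,-0.605],[-0.052,0,0]],
  [50,[0,-0.65,-0.635],[-0.052,0,0]],
  [50,[0,-0.65,-0.635],[-0.052,0,0]],
])

```text
time: 16.52
eef_pos: [0.602, -0.0898, 0.0907]
tcp_rot: [-0.437, 0.556, 0.439, 0.554]
contact_force: [-0.4, -0.5, -0.9]
opening: 0.574
```

>>> play_rows([
  [50,[0,0,0],[0,0,0]],
  [50,[0,0,0],[0,0,0]],
  [50,[0,0,0],[0,0,0]],
])

```text
time: 16.77
eef_pos: [0.6016, -0.0862, 0.0926]
tcp_rot: [-0.438, 0.555, 0.44, 0.554]
contact_force: [-0.7, -0.1, -0.4]
opening: 0.573
```

```bash
python3 st.py -12 0 45 76.7
python3 - <<'E'
from h import *
from plant import cams,ctrl
c=cams.read_camera("wrist");np.savez("pics/w8.npz",**c);cv2.imwrite("pics/w8.png",c["color"][:,:,::-1])
E
```

```text
t 16.77 track xyz mm [-14.69   1.56  92.59] F track [-0.71 -0.25 -0.42] op 0.573
([0.1586, -0.0092, -0.0053], [0.0008, 0.0002, -0.0012])
```

View pics/w8.png

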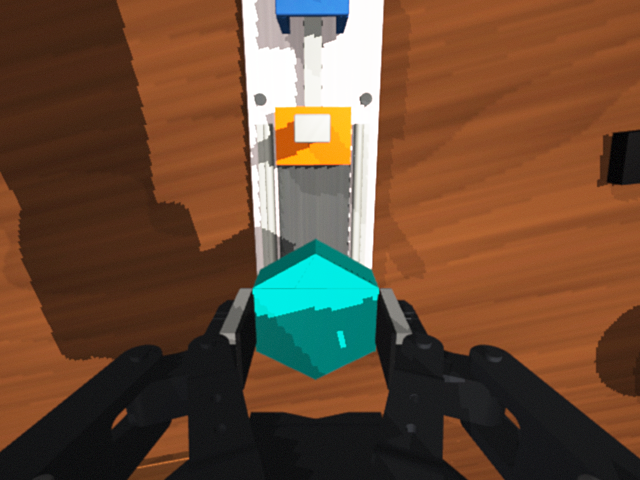

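The wrist view shows the caught follower (orange, columns 275–351, rows 107–165), the track below, and the tile held square at (316,310). Measuring lateral alignment by number.

Run:
```python
from h import *
c=dict(np.load("pics/w8.npz"));a=np.radians(-13.3);ax=np.array([np.cos(a),np.sin(a)]);n=np.array([-ax[1],ax[0]]);O=np.array([.6155,-.0911])
hsv=cv2.cvtColor(c["color"],cv2.COLOR_RGB2HSV)
def L(p):return ((p[:2]-O)@n*1e3).round(2),((p[:2]-O)@ax*1e3).round(1)
m=(hsv[...,1]<60)&(hsv[...,2]>140)
l=[];r=[]
for v in range(60,240,6):
    u=np.flatnonzero(m[v,235:395])
    l.append(plane(c,(235+u[0]-.5,v),.02)[:2]);r.append(plane(c,(235+u[-1]+.5,v),.02)[:2])
for nm,q in(("l",l),("r",r)):
    vx,vy,x,y=cv2.fitLine(np.array(q,np.float32),cv2.DIST_HUBER,0,.001,.01).ravel();print(nm,"yaw",np.degrees(np.arctan(vy/vx)),"lat",L(np.array([x,y])))
o=(hsv[...,0]>6)&(hsv[...,0]<20)&(hsv[...,1]>190)&(hsv[...,2]>120)
for v in(115,150,160):
    u=np.flatnonzero(o[v,250:380])+250;print("org",v,u[0],u[-1],L(plane(c,(u[0]-.5,v),.042)),L(plane(c,(u[-1]+.5,v),.042)))
u=np.flatnonzero(o[:,285]);print("org rows",u[0],u[-1],L(plane(c,(285,u[-1]+.5),.042)))
# tile: edges at widest row, top face z = .141-> corners rows
T=max(blobs(c,TURQ,2000),key=cv2.contourArea);print(cv2.boundingRect(T))
P=T[:,0,:];top=P[P[:,1].argmin()];bot=P[P[:,1].argmax()];print("tile corners",top,bot,L(plane(c,bot,.14)),L(plane(c,top,.12)))
```

```text
l yaw -12.9441805 lat (np.float64(-43.7), np.float64(-77.1))
r yaw -12.976913 lat (np.float64(42.06), np.float64(-89.1))
org 115 293 293 (np.float64(-12.85), np.float64(-94.7)) (np.float64(-12.25), np.float64(-94.7))
org 150 277 349 (np.float64(-23.02), np.float64(-74.3)) (np.float64(21.77), np.float64(-74.3))
org 160 277 349 (np.float64(-23.2), np.float64(-68.2)) (np.float64(21.95), np.float64(-68.3))
org rows 127 164 (np.float64(-18.0), np.float64(-65.5))
(252, 239, 128, 140)
tile corners [315 239] [314 378] (np.float64(0.42), np.float64(14.1)) (np.float64(0.76), np.float64(-41.8))
```

>>> play_rows([
  [50,[0,-0.007,-0.004],[-0.004,0,0]],
  [50,[0.08,-0.007,-0.004],[-0.004,0,0]],
  [50,[0.16,-0.007,-0.004],[-0.004,0,0]],
  [50,[0.22,-0.007,-0.004],[-0.004,0,0]],
  [50,[0.26,-0.007,-0.004],[-0.004,0,0]],
  [50,[0.28,-0.007,-0.004],[-0.004,0,0]],
  [50,[0.28,-0.007,-0.004],[-0.004,0,0]],
  [50,[0.28,-0.007,-0.004],[-0.004,0,0]],
  [50,[0.28,-0.007,-0.004],[-0.004,0,0]],
])

```text
time: 17.57
eef_pos: [0.6056, -0.0899, 0.0109]
tcp_rot: [-0.441, 0.553, 0.44, 0.554]
contact_force: [-0.4, 0.5, -1.0]
opening: 0.577
```

```bash
sed -i 's/radians(-13.3)/radians(-12.95)/;s/O=np.array(\[.6155,-.0911,0\])/O=np.array([.6154,-.0915,0])/' st.py; python3 st.py -12 0 -7 77.05
cat > m.py <<'E'
from h import *
from plant import cams
import sys
zb=float(sys.argv[1]);c=cams.read_camera("wrist");np.savez("pics/wm.npz",**c)
a=np.radians(-12.95);ax=np.array([np.cos(a),np.sin(a)]);n=np.array([-ax[1],ax[0]]);O=np.array([.6154,-.0915])
hsv=cv2.cvtColor(c["color"],cv2.COLOR_RGB2HSV)
L=lambda p:(((p[:2]-O)@n*1e3).round(2),((p[:2]-O)@ax*1e3).round(1))
o=((hsv[...,0]>6)&(hsv[...,0]<20)&(hsv[...,1]>190)&(hsv[...,2]>120)).astype(np.uint8)
for k in blobs(c,lambda h,s,v:(h>6)&(h<20)&(s>190)&(v>120),300):
    x,y,w,h=cv2.boundingRect(k);v=y+h-4;u=np.flatnonzero(o[v,x:x+w])+x
    print("org",(x,y,w,h),L(plane(c,(u[0]-.5,v),.042)),L(plane(c,(u[-1]+.5,v),.042)),"front",L(plane(c,(x+8,y+h-.5),.042)))
T=max(blobs(c,TURQ,2000),key=cv2.contourArea);P=T[:,0,:];top=P[P[:,1]==P[:,1].min()].mean(0);bot=P[P[:,1]==P[:,1].max()].mean(0)
print("tile",cv2.boundingRect(T),"front corner",L(plane(c,bot,zb+.02)),"rear corner bottom",L(plane(c,top,zb)))
m=(hsv[...,1]<60)&(hsv[...,2]>140)
for s in(0,-1):
    q=[]
    for v in range(15,200,5):
        u=np.flatnonzero(m[v,180:450])+180
        if len(u):q.append(plane(c,(u[s]+(.5 if s else -.5),v),.02)[:2])
    vx,vy,x,y=cv2.fitLine(np.array(q,np.float32),cv2.DIST_HUBER,0,.001,.01).ravel();print("edge yaw",np.degrees(np.arctan(vy/vx)),L(np.array([x,y])))
E
python3 m.py .035
```

```text
t 17.57 track xyz mm [-9.88 -0.63 10.88] F track [-0.48  0.42 -1.02] op 0.577
([0.0596, 0.0072, 0.0021], [-0.0, -0.0002, 0.0017])
org (259, 83, 121, 92) (np.float64(-22.75), np.float64(-66.9)) (np.float64(23.16), np.float64(-66.9)) front (np.float64(-20.61), np.float64(-65.5))
tile (252, 239, 127, 136) front corner (np.float64(2.11), np.float64(19.3)) rear corner bottom (np.float64(-1.19), np.float64(-36.1))
edge yaw -13.036199 (np.float64(-42.24), np.float64(-94.3))
edge yaw -12.962697 (np.float64(42.79), np.float64(-91.7))
```

>>> play_rows([
  [50,[0.01,0.003,0],[0,0,0]],
  [50,[0.02,0.003,0],[0,0,0]],
  [50,[0.03,0.003,0],[0,0,0]],
  [50,[0.037,0.003,0],[0,0,0]],
  [50,[0.043,0.003,0],[0,0,0]],
  [50,[0.043,0.003,0],[0,0,0]],
  [50,[0.043,0.003,0],[0,0,0]],
])

```text
time: 18.2
eef_pos: [0.6034, -0.0894, -0.0038]
tcp_rot: [-0.44, 0.553, 0.44, 0.553]
contact_force: [0.1, 0.3, -0.6]
opening: 0.574
```

```bash
python3 st.py -12 0 -7 77.05;python3 m.py .026
```

```text
t 18.2 track xyz mm [-12.21  -0.63  -3.84] F track [ 0.02  0.33 -0.61] op 0.574
([0.0105, -0.0007, 0.0021], [-0.0001, 0.0, -0.0003])
org (253, 86, 135, 100) (np.float64(-22.92), np.float64(-67.0)) (np.float64(23.49), np.float64(-67.0)) front (np.float64(-20.98), np.float64(-65.7))
tile (252, 239, 128, 136) front corner (np.float64(2.59), np.float64(12.5)) rear corner bottom (np.float64(-0.96), np.float64(-40.2))
edge yaw -12.859489 (np.float64(-42.17), np.float64(-103.7))
edge yaw -12.93049 (np.float64(42.73), np.float64(-93.5))
```

The tile bottom is about 5 mm down between the rails with no side force. Lower to the floor and release.

>>> play_rows([
  [50,[0.004,0,0],[0,0,0]],
  [50,[0.008,0,0],[0,0,0]],
  [50,[0.01,0,0],[0,0,0]],
  [50,[0.01,0,0],[0,0,0]],
])

```text
time: 18.58
eef_pos: [0.6035, -0.0894, -0.0066]
tcp_rot: [-0.44, 0.553, 0.44, 0.553]
contact_force: [0.5, -0.5, -0.5]
opening: 0.574
```

>>> play_rows([
  [60,[0,0,0],[0,0,0]],
  [68,[0,0,0],[0,0,0]],
  [75,[0,0,0],[0,0,0]],
  [75,[0,0,0],[0,0,0]],
  [75,[-0.06,0,0],[0,0,0]],
  [75,[-0.15,0,0],[0,0,0]],
  [75,[-0.28,0,0],[0,0,0]],
  [75,[-0.4,0,0],[0,0,0]],
  [75,[-0.4,0,0],[0,0,0]],
  [75,[-0.4,0,0],[0,0,0]],
])

```text
time: 19.42
eef_pos: [0.6058, -0.0901, 0.1173]
tcp_rot: [-0.443, 0.552, 0.438, 0.555]
contact_force: [0.4, -0.8, -0.6]
opening: 0.751
```

```bash
python3 st.py -88 0 110 -12.95
python3 - <<'E'
from h import *
from plant import cams
a=np.radians(-12.95);ax=np.array([np.cos(a),np.sin(a)]);n=np.array([-ax[1],ax[0]]);O=np.array([.6154,-.0915])
for nm in("wrist","top"):
    c=cams.read_camera(nm);np.savez(f"pics/p_{nm}.npz",**c)
    for k in blobs(c,TURQ,100):
        P=np.array([plane(c,q[0],.04)[:2]-O for q in k]);w=plane(c,cen(k),.04)[:2]-O
        if np.linalg.norm(w)<.06:
            Q=P-w;al=np.arctan2(Q[:,1],Q[:,0]);r=np.linalg.norm(Q,axis=1)
            print(nm,"tile x,y mm",(w@ax*1e3).round(1),(w@n*1e3).round(1),"ext x",(P@ax*1e3).min().round(1),(P@ax*1e3).max().round(1),"y",(P@n*1e3).min().round(1),(P@n*1e3).max().round(1),"corner",np.degrees(np.angle(np.sum(r**8*np.exp(6j*al))))/6)
E
```

```text
t 19.42 track xyz mm [ -9.63  -0.75 117.28] F track [ 0.6  -0.72 -0.64] op 0.751
([0.0224, 0.2614, 0.0025], [0.9999, 0.0033, 0.004])
wrist tile x,y mm -12.9 -1.4 ext x -42.0 17.9 y -26.6 23.8 corner -12.622863948740202
```

The tile lies flat between the rails at x ≈ −12.5 mm, yaw aligned, extents 50 mm across at floor height + 20 mm. Now turn back and go over the post.

>>> play_rows([
  [40,[0,0.05,0],[0.078,0,0]],
  [40,[0,0.1,0],[0.156,0,0]],
  [40,[0,0.15,0],[0.234,0,0]],
  [40,[0,0.2,0],[0.312,0,0]],
  [40,[0,0.26,0.002],[0.39,0,0]],
  [40,[0,0.26,0.002],[0.468,0,0]],
  [40,[0,0.26,0.002],[0.546,0,0]],
  [40,[0,0.26,0.002],[0.624,0,0]],
  [40,[0,0.26,0.002],[0.702,0,0]],
  [40,[0,0.26,0.002],[0.78,0,0]],
])

```text
time: 20.35
eef_pos: [0.5259, -0.0707, 0.1108]
tcp_rot: [-0.039, 0.708, 0.041, 0.704]
contact_force: [-0.3, -0.2, -0.1]
opening: 0.401
```

>>> play_rows([
  [40,[0,0,0],[0.078,0,0]],
  [40,[0,0,0],[0.156,0,0]],
  [40,[0,0,0],[0.22,0,0]],
  [40,[0,0,0],[0.22,0,0]],
  [40,[0,0,0],[0.22,0,0]],
  [40,[0,0,0],[0.22,0,0]],
])

```text
time: 20.85
eef_pos: [0.5268, -0.0711, 0.1121]
tcp_rot: [0.079, 0.704, -0.079, 0.702]
contact_force: [0.9, -0.5, 0.5]
opening: 0.4
```

```bash
python3 st.py -88 0 43 -12.95
python3 - <<'E'
from h import *
from plant import cams
a=np.radians(-12.95);ax=np.array([np.cos(a),np.sin(a)]);O=np.array([.6154,-.0915])
c=cams.read_camera("wrist")
for k in blobs(c,lambda h,s,v:(h>6)&(h<20)&(s>200)&(v>120),150):
    P=np.array([plane(c,q[0],.042)[:2]-O for q in k]);print(cv2.boundingRect(k),"along",(P@ax).min().round(4),(P@ax).max().round(4))
E
```

```text
t 20.85 track xyz mm [-9.0920e+01  7.0000e-02  1.1211e+02] F track [ 0.98 -0.28  0.46] op 0.4
([0.2303, -0.0003, 0.0103], [0.0012, -0.0016, -0.0001])
(304, 197, 48, 67) along -0.0985 -0.0653
```

>>> play_rows([
  [40,[0,0,0.015],[0,0,0]],
  [40,[0.07,0,0.015],[0,0,0]],
  [40,[0.14,0,0.015],[0,0,0]],
  [40,[0.2,0,0.015],[0,0,0]],
  [40,[0.23,0,0.015],[0,0,0]],
  [40,[0.23,0,0.015],[0,0,0]],
  [40,[0.23,0,0.015],[0,0,0]],
  [40,[0.23,0,0.015],[0,0,0]],
])

```text
time: 21.57
eef_pos: [0.5331, -0.0727, 0.0457]
tcp_rot: [0.08, 0.702, -0.08, 0.703]
contact_force: [0.4, 0.3, -0.5]
opening: 0.4
```

```bash
python3 st.py -86.4 0 43 -12.95
```

```text
t 21.57 track xyz mm [-8.442e+01 -8.000e-02  4.566e+01] F track [ 0.36  0.42 -0.49] op 0.4
([0.0089, 0.0003, -0.0066], [0.0, 0.0014, 0.0001])
```

Shift 2 mm back and close gently.

>>> play_rows([
  [40,[0.006,0,-0.006],[0,0,0]],
  [40,[0.006,0,-0.006],[0,0,0]],
  [20,[0.006,0,-0.006],[0,0,0]],
  [5,[0.006,0,-0.006],[0,0,0]],
  [5,[0.006,0,-0.006],[0,0,0]],
  [5,[0.006,0,-0.006],[0,0,0]],
  [5,[0.006,0,-0.006],[0,0,0]],
  [5,[0.006,0,-0.006],[0,0,0]],
], force=30)

```text
time: 22.23
eef_pos: [0.53, -0.0719, 0.0432]
tcp_rot: [0.08, 0.703, -0.08, 0.702]
contact_force: [-3.8, 0.4, 5.4]
opening: 0.133
```

```bash
python3 st.py -86.4 0 43 -12.95
```

```text
t 22.23 track xyz mm [-8.764e+01 -2.000e-02  4.323e+01] F track [-3.81 -0.44  5.4 ] op 0.133
([0.0008, 0.0001, 0.0041], [-0.0, -0.0006, 0.0001])
```

Gripped, with a slight forward preload. Push out and ease forward while holding.

>>> play_rows([
  [5,[0,0,0],[0,0,0]],
  [5,[0,0,0.005],[0,0,0]],
  [5,[0,0,0.01],[0,0,0]],
  [5,[0,0,0.015],[0,0,0]],
  [5,[0,0,0.02],[0,0,0]],
  [5,[0,0,0.025],[0,0,0]],
  [5,[0,0,0.03],[0,0,0]],
  [5,[0,0,0.035],[0,0,0]],
  [5,[0,0,0.04],[0,0,0]],
  [5,[0,0,0.04],[0,0,0]],
], force=70)

```text
time: 23.07
eef_pos: [0.5447, -0.0753, 0.0434]
tcp_rot: [0.08, 0.7, -0.08, 0.705]
contact_force: [6.0, -0.6, 0.1]
opening: 0.125
```

```bash
python3 st.py
```

```text
t 23.07 track xyz mm [-7.25e+01 -3.00e-02  4.34e+01] F track [5.96 0.77 0.14] op 0.125
```

>>> play_rows([
  [5,[0,0,0.004],[0,0,0]],
  [5,[0,0,0.008],[0,0,0]],
  [5,[0,0,0.012],[0,0,0]],
  [5,[0,0,0.016],[0,0,0]],
  [5,[0,0,0.02],[0,0,0]],
  [5,[0,0,0.024],[0,0,0]],
  [5,[0,0,0.028],[0,0,0]],
  [5,[0,0,0.032],[0,0,0]],
  [5,[0,0,0.036],[0,0,0]],
  [5,[0,0,0.036],[0,0,0]],
])

```text
time: 23.9
eef_pos: [0.5534, -0.0773, 0.0434]
tcp_rot: [0.08, 0.702, -0.08, 0.703]
contact_force: [1.8, 0.2, 5.5]
opening: 0.123
```

```bash
python3 st.py
```

```text
t 23.9 track xyz mm [-6.361e+01 -6.000e-02  4.341e+01] F track [1.71 0.56 5.45] op 0.123
```

>>> play_rows([
  [5,[0,0,0.004],[0,0,0]],
  [5,[0,0,0.008],[0,0,0]],
  [5,[0,0,0.012],[0,0,0]],
  [5,[0,0,0.016],[0,0,0]],
  [5,[0,0,0.02],[0,0,0]],
  [5,[0,0,0.024],[0,0,0]],
  [5,[0,0,0.024],[0,0,0]],
  [5,[0,0,0.024],[0,0,0]],
])

```text
time: 24.57
eef_pos: [0.5602, -0.0789, 0.0434]
tcp_rot: [0.08, 0.702, -0.08, 0.703]
contact_force: [3.4, -0.5, 6.1]
opening: 0.125
```

```bash
cat > p.py <<'E'
import st
from h import *
from plant import cams
a=np.radians(-12.95);ax=np.array([np.cos(a),np.sin(a)]);n=np.array([-ax[1],ax[0]]);O=np.array([.6154,-.0915])
for nm in("wrist","top","side"):
    c=cams.read_camera(nm);np.savez(f"pics/q_{nm}.npz",**c)
    for tag,f,z in(("tile",TURQ,.04),("org",lambda h,s,v:(h>6)&(h<20)&(s>200)&(v>120),.042),("gate",lambda h,s,v:(h>14)&(h<26)&(s>60)&(s<175)&(v>170),.06)):
        for k in blobs(c,f,40):
            P=np.array([plane(c,q[0],z)[:2]-O for q in k])*1e3;w=(plane(c,cen(k),z)[:2]-O)*1e3
            if np.linalg.norm(w)<100:print(nm,tag,"c",(w@ax).round(1),(w@n).round(1),"x",(P@ax).min().round(1),(P@ax).max().round(1),"y",(P@n).min().round(1),(P@n).max().round(1))
E
python3 p.py
```

```text
t 24.57 track xyz mm [-56.66  -0.09  43.4 ] F track [3.45 0.28 6.14] op 0.125
wrist tile c -6.6 2.5 x -33.2 23.0 y -26.4 28.4
wrist org c -49.5 12.3 x -67.8 -33.8 y -14.2 27.9
wrist gate c 33.6 1.4 x 27.7 39.5 y -31.2 31.7
side tile c -6.4 4.8 x -28.9 20.5 y -24.1 32.2
side gate c -59.2 22.5 x -75.3 -41.7 y -6.1 35.4
side gate c 29.1 5.8 x 12.0 41.5 y -32.7 47.6
```

Follower is at the tile and the tile has about 5 mm left to the gate. Easing on in small steps.

>>> play_rows([
  [5,[0,0,0.003],[0,0,0]],
  [5,[0,0,0.006],[0,0,0]],
  [5,[0,0,0.009],[0,0,0]],
  [5,[0,0,0.012],[0,0,0]],
  [5,[0,0,0.012],[0,0,0]],
  [5,[0,0,0.012],[0,0,0]],
])

```text
time: 25.22
eef_pos: [0.5636, -0.0796, 0.0434]
tcp_rot: [0.08, 0.702, -0.08, 0.703]
contact_force: [2.5, -0.3, 6.1]
opening: 0.125
```

>>> play_rows([
  [5,[0,0,0.002],[0,0,0]],
  [5,[0,0,0.002],[0,0,0]],
  [5,[0,0,0.002],[0,0,0]],
])

```text
time: 25.47
eef_pos: [0.5641, -0.0798, 0.0434]
tcp_rot: [0.08, 0.702, -0.08, 0.703]
contact_force: [1.7, -0.2, 5.7]
opening: 0.12
```

```bash
python3 p.py
```

```text
t 25.47 track xyz mm [-52.59  -0.07  43.39] F track [1.66 0.2  5.71] op 0.12
wrist tile c -2.5 2.5 x -29.1 27.0 y -26.4 28.4
wrist org c -45.4 12.3 x -63.8 -29.7 y -14.3 27.9
wrist gate c 33.6 1.6 x 27.7 39.5 y -31.2 31.7
side tile c -2.0 4.6 x -25.2 26.2 y -25.2 32.2
side gate c -55.6 22.0 x -71.3 -37.7 y -7.2 35.4
side gate c 29.7 6.2 x 13.8 41.5 y -32.7 45.3
```

>>> play_rows([
  [5,[0,0,0.002],[0,0,0]],
  [5,[0,0,0.002],[0,0,0]],
  [5,[0,0,0.002],[0,0,0]],
])

```text
time: 25.87
eef_pos: [0.5647, -0.0799, 0.0434]
tcp_rot: [0.08, 0.702, -0.08, 0.703]
contact_force: [1.5, 0.6, 6.4]
opening: 0.12
```

>>> play_rows([
  [5,[0,0,0.001],[0,0,0]],
  [5,[0,0,0.001],[0,0,0]],
  [5,[0,0,0.001],[0,0,0]],
])

```text
time: 26.12
eef_pos: [0.5649, -0.08, 0.0434]
tcp_rot: [0.08, 0.702, -0.08, 0.703]
contact_force: [1.8, -0.4, 5.9]
opening: 0.125
```

```bash
python3 p.py|head -4
```

```text
t 26.12 track xyz mm [-51.75  -0.06  43.39] F track [ 1.84 -0.02  5.92] op 0.125
wrist tile c -1.7 2.5 x -28.3 27.9 y -26.4 28.4
wrist org c -44.5 12.3 x -62.9 -28.8 y -14.3 27.9
wrist gate c 33.7 1.6 x 27.7 39.5 y -31.2 31.7
```

>>> play_rows([
  [5,[0,0,0.002],[0,0,0]],
  [5,[0,0,0.002],[0,0,0]],
  [5,[0,0,0.002],[0,0,0]],
])

```text
time: 26.52
eef_pos: [0.5654, -0.0801, 0.0434]
tcp_rot: [0.08, 0.702, -0.08, 0.703]
contact_force: [1.1, 1.5, 6.7]
opening: 0.126
```

>>> play_rows([
  [5,[0,0,0.002],[0,0,0]],
  [5,[0,0,0.002],[0,0,0]],
  [5,[0,0,0.002],[0,0,0]],
])

```text
time: 26.77
eef_pos: [0.5656, -0.0801, 0.0434]
tcp_rot: [0.08, 0.703, -0.08, 0.702]
contact_force: [-0.1, 0.7, 8.4]
opening: 0.124
```

```bash
python3 p.py|head -4
```

```text
t 26.77 track xyz mm [-51.11  -0.07  43.42] F track [-0.25  0.68  8.4 ] op 0.124
wrist tile c -1.1 2.5 x -27.7 28.4 y -26.3 28.4
wrist org c -43.9 12.3 x -62.3 -28.2 y -14.2 27.9
wrist gate c 33.7 1.7 x 27.7 39.5 y -31.1 31.7
```

The holding force fell from +1.8 N to −0.3 N and the hand stopped advancing, so the tile bears on the gate. Release, rise, check.

>>> play_rows([
  [14,[0,0,0],[0,0,0]],
  [18,[0,0,0],[0,0,0]],
  [25,[0,0,0],[0,0,0]],
  [32,[0,0,0],[0,0,0]],
  [35,[0,0,0],[0,0,0]],
  [35,[-0.06,0,0],[0,0,0]],
  [35,[-0.15,0,0],[0,0,0]],
  [35,[-0.27,0,0],[0,0,0]],
  [35,[-0.35,0,0],[0,0,0]],
  [35,[-0.35,0,0],[0,0,0]],
])

```text
time: 27.75
eef_pos: [0.5692, -0.0811, 0.1542]
tcp_rot: [0.079, 0.699, -0.081, 0.706]
contact_force: [0.7, 0.5, 1.8]
opening: 0.351
```

>>> play_rows([
  [35,[-0.1,0.05,0],[0,0,0]],
  [35,[-0.1,0.05,0],[0,0,0]],
  [35,[-0.1,0.05,0],[0,0,0]],
  [35,[-0.1,0.05,0],[0,0,0]],
])

```text
time: 28.08
eef_pos: [0.5682, -0.0653, 0.1762]
tcp_rot: [0.08, 0.703, -0.08, 0.702]
contact_force: [-0.3, -0.1, 0.3]
opening: 0.344
```

```bash
python3 p.py
```

```text
t 28.08 track xyz mm [-51.84  14.95 176.2 ] F track [-0.31 -0.16  0.33] op 0.344
wrist tile c -0.6 1.2 x -26.8 28.4 y -25.9 27.3
wrist org c -38.7 7.1 x -61.5 -28.0 y -22.3 26.8
wrist gate c 32.4 3.7 x 21.7 40.6 y -31.5 37.1
side tile c -0.9 5.4 x -23.4 26.2 y -21.4 32.2
side gate c -54.9 19.7 x -70.1 -35.9 y -9.3 35.4
side gate c 30.2 4.3 x 13.6 41.5 y -32.7 48.9
```

```bash
python3 -c "
from plant import ctrl
print(ctrl.sign_off())"
```

```text
the job is handed in; nothing more can be done
None
```

I pulled the follower back until it clicked into its catch and laid the turquoise hexagon between the rails. I then eased the follower out by its post until the tile bore on the gate, let go, and handed the job in at about 28 s. No verdict is reported.

- **Catch:** the pull jumped to about 11.6 N near 59 mm of travel. The follower came to rest about 74.6 mm back with no load on the hand, so the buffer should not have been forced.
- **Last checks:**
  - The tile centre measured about 0.6 mm behind the loaded spot and within about 1.5 mm of the centre line.
  - The follower travel was about 37 mm, and the gate looked shut.
  - At the final contact the holding force fell from +1.8 N to −0.3 N, which I read as the spring now pressing on the tile. I did not measure that pressing force (over 1 N is required) directly.
- **What disagreed:**
  - The real fingertips sit about 33 mm (jaws shut) to 40 mm (75 % open) higher than the reported tool point, so my first close on the post missed above it. I corrected this by feeling for the table.
  - The catch rested about 2.5 mm short of what I predicted from the force jump.
  - The side camera put the tile about 5 mm off the centre line. That reading included the tile's side face, so I relied on the wrist camera instead.
  - I did not re-measure the bystanders at the end.

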